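# Clip the thermometer onto the sample dryer and set its thermostat

## Robot

A 6-joint arm with a two-finger parallel gripper is mounted at the origin on a cart in front of the work surface, level with it; the furniture and walls round the work are solid. World frame = base frame: x ahead of the robot, y to its left, z up, the work surface at z = 0. Lengths are in m, angles in rad, forces in N, time in s.
With the tool pointing down it reaches from about 0.3 to 0.775 m from the base axis. Payload 14.6 kg.
Tool frame: the origin (TCP) lies on the centre line of the jaws, within the pads' length; the fingertips stand 19 mm ahead of it and the grasp point (between the pads) is the TCP; z points along the fingers, y is the line along which they close (so a half turn about z gives the same grasp; the last joint's range is limited). The gripper opens to 94 mm and grips with 3 to 60 N. Pads are 16 mm wide; open, the fingers measure 119 mm over their backs; the gripper's body (75 mm by 177 mm) begins 78 mm behind the grasp point.
Start: joints at [-1.242, 0.3, 1.521, -0, 1.321, -0.067], TCP at [0.212, -0.507, 0.202] pointing down, gripper open.
Joint ranges: [-3.03, 3.03], [-0.79, 2.21], [0.23, 2.52], [-1.04, 4.18], [0, 3.07], [-2.55, 2.55]. Speed limits (rad/s): [2.22, 2.22, 2.57, 3.14, 3.14, 3.14].

## Interface

Orientations are given as [roll, pitch, yaw] about the fixed x, y, z axes, in that order (R = Rz(yaw) Ry(pitch) Rx(roll)).
In Python, from station import get_obs, camera, workorder gives the robot as it stands.
- The arm moves only by the tool play_rows, never from a script. Its argument "motion" is a list that holds one entry, the list of rows, each a list of 7 numbers: the shift along the tool's x, y, z as a fraction of full scale, then the turn, a rotation vector about the tool's x, y, z as a fraction of full scale, then the opening, from -1 (shut) to 1 (fully open). In form: [[[x, y, z, ax, ay, az, grip], ...]]. A call has 1 to 10 rows; each row is the pose to reach, as a shift and turn from the pose commanded when the call began, along the tool's axes at that moment, turning the shorter way round; what a row does not reach only later rows make up. Full scale, the value 1, is 0.25 m for a shift and 2 pi rad for a turn. A row lasts 1/10 s, in which the tool goes at most 50 mm and 8.59 degrees, less where a joint would pass 70% of its speed; a pose out of reach is approached as far as the arm can. A call with a number of a shift or a turn outside -1 to 1 is refused whole. A call with a gripper value outside its range is refused whole. The fingers move at their own pace and stop on an object; "grip_force" is the grip in N (left out, the last holds). Time passes only in rows, so rows that repeat a pose let the fingers close. It gives the time, the measured TCP pose, the force, the opening and the grip force at its end, in the units of the state.
- get_obs(): the state, without advancing time (a new reading comes with each control period).
- camera(name): name is "side" or "top"; returns a dict with "frame" (480x640x3 uint8, red, green, blue), "z_map" (480x640 float32, m along the optical axis (not along the pixel's ray), 0 where there is no reading), "camera_matrix" (3x3 intrinsics, pixels), "T" (4x4, takes a point from camera to world coordinates). Camera axes: x right, y up, looking along -z (the intrinsics and any distortion apply to the point x, -y, -z); pixel columns grow to the right and rows downward; lengths in m; the calibration is good to about 2 mm. A picture is of the moment at which its call begins.
- workorder.hand_in(): hands the job in; it is judged then, once.
The state is a dict: "time_s": time; "qpos": joint angles; "joint_vel": joint speeds; "tau": joint torques, N m; "ee_pos": TCP position; "eef_rot": TCP orientation; "force": force on the tool from outside, world axes, zero at the start; "moment": the same for the moment, N m; "grip_width": finger opening in m; "grip_force": force on a finger pad.
Only numpy, scipy, OpenCV 4.12 (cv2) and the standard library are available. Lean on these libraries where they do the work, as an engineer would, in place of code of your own. Each camera call takes 0.05 s, during which the arm holds its last target. There are 200 camera calls.

## Task

Get the sample dryer ready: squeeze the white and blue clip-on thermometer open and clip it onto the dryer pan's rear wall (the one away from you), somewhere along its middle part, with its white probe side inside the pan and its blue lever outside, so that the display faces you. It has to stand upright and be pushed fully home, the wall's top edge right up in the throat of the clip; ease it down, do not ram it. Only when it is clipped on and let go, turn the thermostat knob to the green mark, and leave the other things on the bench where they are.

Things in the scene. Friction and masses are not known exactly. Their poses are not given: they have to be found in the camera images.
- thermometer: clip-on thermometer 110 mm long, 28 wide (y): white housing, blue sprung lever. Origin: mid throat, where an 8 mm wall's top edge comes to rest (wall x -4..4). z to the handles, y along hinge pin, x from lever to housing. Housing x 4..19, z -32..24 mm; its handle flares 0.3 rad out to x 30, z 54. Hinge pin x -10, z 11; lugs x -14.5..5, z 0..21. Starts lying, y up, handles left
- clip_lever (a joint): opening of the blue lever, rad: 0 jaws shut, 0.2 on an 8 mm wall, 0.6 squeezed home (end stop). At 0.6 the jaw gap is x -15..4 mm of thermometer, wider at the tips. The spring takes 4 N at the lever's tip to begin, 8 N at the stop
- probe_tip (a point): tip of the thermometer's 6 mm steel probe, at x 11.5, z -55 mm of thermometer
- wall_rim (a point): middle of the top edge of the dryer pan's rear wall, half way through its 8 mm thickness. The edge is level, 100 mm above the bench, 180 mm long (y axis); x points to the rear, out of the pan. White pan 200 mm deep front to back, steel inside, 67 mm to its floor; rocks on the floor, heater guard on the left wall, grey control pod 72 mm wide left of it
- thermostat (a joint): angle of the thermostat knob, rad, grows clockwise from above: 0 off (pointer 135 degrees left of straight up the panel), 4.71 highest; 2.70 is the green mark. Stays where it is left (friction 0.05 N m)
- knob_grip (a point): centre of the thermostat knob's black grip bar, on the knob's axis: bar 38 mm long (x, white pointer end +x), 12 mm wide (y), top 10 mm above this point, skirt (radius 22 mm) 11.5 mm below. z: knob axis, out of the grey panel that slopes 0.3 rad to the front
- mortar: white porcelain mortar, 116 mm wide, 54 mm high, stands on the bench; leave alone. Origin under its centre
- spot_plate: white porcelain plate with hollows, 119 x 89 x 12 mm, leave alone. Origin under its centre
- amber_bottle: brown glass dropper bottle, 39 mm wide, 104 mm high, leave alone. Origin under its centre
- balance: black pocket balance, 70 x 120 x 24 mm, leave alone. Origin under its centre
- lever_grip (a point): middle of the outer face of the blue lever's handle (24 mm wide). Its tip is at x -30, z 55 mm of thermometer with the jaws shut (60 mm across both handles) and x -21 on an 8 mm wall; squeezed home the two handles are parallel, 31 mm across, both leaning 0.3 rad from the thermometer's z axis towards its +x

How it is judged:
By the outcome, as a careful person would: the job done as asked, in the order asked, and still so for the second after the job is handed in, with the robot touching nothing.
It also fails if it takes over 67 s, if anything falls off the work surface, if the arm or the gripper's body presses on something with over 40 N, if the wrist force passes 120 N, or if a joint passes its speed limit or range.

## Working session

There is one attempt and no reset: what is moved stays moved. The work goes in short steps, Python scripts to look and compute and a tool call to move; the robot and the scene stay as the last step left them, time stands still between calls to the robot, and variables do not carry over. Pictures are saved under pics/ and viewed, at most 10 in all, crops included, and the job is handed in when it is done.

Besides the shell and the picture viewer there is one more tool, called as name([rows], argument=value, ...), one row to a line, values as JSON. play_rows: Moves the arm, as the interface text tells. Its arguments: {"type":"object","properties":{"motion":{"type":"array"},"grip_force":{"type":"number"}},"required":["motion"]}

```bash
mkdir -p pics; ls; cat > h.py <<'E'
import numpy as np,cv2
from station import get_obs,camera
def snap(n,tag):
    c=camera(n); np.savez(f'pics/{tag}.npz',**c); cv2.imwrite(f'pics/{tag}.png',c['frame'][:,:,::-1]); return c
def pts(c):
    z=c['z_map'];K=c['camera_matrix'];v,u=np.mgrid[:480,:640]
    P=np.stack([(u-K[0,2])/K[0,0]*z,-(v-K[1,2])/K[1,1]*z,-z],-1)
    W=P@c['T'][:3,:3].T+c['T'][:3,3]; W[z==0]=np.nan; return W
E
python3 - <<'E'
from h import *
for n in('top','side'):
    c=snap(n,n+'0');print(n,list(c),c['camera_matrix'].round(1).tolist(),c['T'].round(3).tolist())
o=get_obs();print(o)
E
```

```text
pics
top ['frame', 'z_map', 'camera_matrix', 'T'] [[532.3, 0.0, 321.6], [0.0, 532.3, 237.8], [0.0, 0.0, 1.0]] [[-0.022, 0.99, -0.14, 0.328], [-1.0, -0.024, -0.013, -0.034], [-0.016, 0.14, 0.99, 1.497], [0.0, 0.0, 0.0, 1.0]]
side ['frame', 'z_map', 'camera_matrix', 'T'] [[525.3, 0.0, 316.9], [0.0, 525.3, 240.2], [0.0, 0.0, 1.0]] [[0.94, 0.19, -0.285, 0.117], [-0.342, 0.46, -0.82, -1.237], [-0.025, 0.867, 0.497, 0.843], [0.0, 0.0, 0.0, 1.0]]
{'time_s': 0.1, 'qpos': array([-1.24160326e+00,  3.00399569e-01,  1.52149882e+00,  1.66869466e-05,
        1.32070516e+00, -6.66025325e-02]), 'joint_vel': array([ 0.00031087, -0.00265378, -0.00182907,  0.00077007,  0.00118738,
       -0.00127485]), 'tau': array([ 1.15002887e-03, -5.32647693e+01, -3.53285801e+01,  7.09827337e-02,
        2.34903902e-02, -7.09824076e-05]), 'ee_pos': array([ 0.21197318, -0.50725925,  0.20126037]), 'eef_rot': array([-3.14058507e+00, -8.34064456e-05,  3.95791419e-01]), 'force': array([ 0.11898117, -0.0270836 , -0.25665247]), 'moment': array([-0.00476226, -0.03871229, -0.05037201]), 'grip_force': 0.0, 'grip_width': 0.09387575346693121}
```

View pics/top0.png

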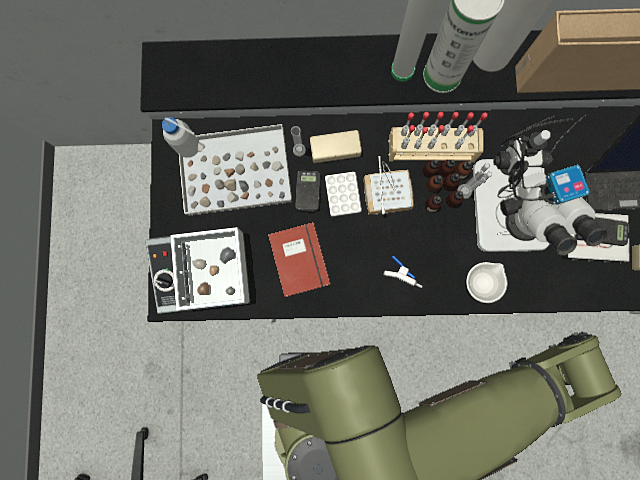

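View pics/side0.png

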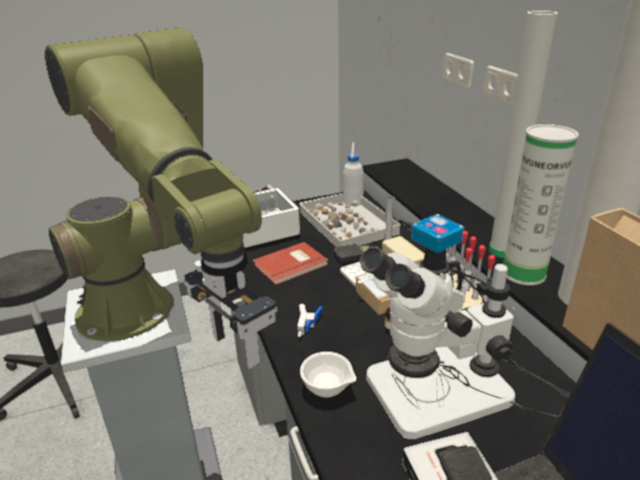

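Top view: dryer with pan at about (210,268) and knob at (162,282); thermometer at (403,273); mortar at (487,283). In the side view the thermometer is at (308,320), with the pan partly hidden behind the arm. Next, enlarged crops and point-cloud measurements.

```bash
python3 - <<'E'
from h import *
a=dict(np.load('pics/top0.npz'));b=dict(np.load('pics/side0.npz'))
def crop(c,x0,x1,y0,y1,s): return cv2.resize(c['frame'][y0:y1,x0:x1,::-1],None,fx=s,fy=s,interpolation=cv2.INTER_CUBIC)
A=crop(a,145,251,222,318,4);B=crop(a,375,430,250,300,6);C=crop(b,285,335,295,345,6)
im=np.zeros((600,800,3),np.uint8);im[:A.shape[0],:A.shape[1]]=A;im[:300,450:780]=B;im[300:600,450:750]=C
cv2.imwrite('pics/crops.png',im)
W=pts(a)
np.set_printoptions(precision=3,suppress=True,linewidth=200)
# thermometer points
m=(W[...,2]>.004)&(np.mgrid[:480,:640][1]>380)&(np.mgrid[:480,:640][1]<428)&(np.mgrid[:480,:640][0]>250)&(np.mgrid[:480,:640][0]<297)
v,u=np.nonzero(m)
for x in range(250,297,2): print(x,' '.join('%3d'%(1000*W[x,y,2]) for y in range(380,428,2)))
# pan: heights along rows/cols
for r in(235,270,300): print(r,[(q,*W[r,q].round(3)) for q in range(146,252,5)])
for q in(200,220): print(q,[(r,*W[r,q].round(3)) for r in range(224,318,3)])
E
```

```text
250   0   1  -3   0   0  -2  -2   0   0   1  -4   0   3   0   4  -3  -2   4   2  -5   0  -4   1   4
252   5   4   2   3   3   1  -5  -1   0  -1   3  -2   0  -1   3  -1   2   1  -3  -3   1  -2  -5   3
254   0   0   0   3   0   0   3  -3  -3   1   7   5  -1   2   6  -1   0   0   5   2   1   0   3  -6
256   0   4   2   3   3  -1  21  29  -1  -1  -3  -6   6   0   3   0   3   1   2  -4   1  -1   3  -1
258  -1  -3   0  -2  -1  -5   5  27  29   6  -3   7  -3   6   7   4  -6   5  -6   2   0   0   1   6
260   0  -4   0   2  -2  -1   3   1  22  22   2   3   3   4  -1  -6   3   1  -3   3   1  -6   3   1
262  -3   1  -3  -2   0   1  -2   2  -7  25  25   3  -1   6  -2   1  -2   0   2  -2  -1  -2   0   7
264   0  -1  -2   3  -3   2   3  -2   0  -2  25  21   1   0   7  -5  -1   2   0   0   1   2   5   2
266   1   1   0  -2   4   2   3   5  -1  -2  -3  30  23   0  -5   0   0  -1   1  -2   0  -3   1   1
268   5  -5   1   1  -2   0   0  -1  -3   1  23  25  25  32  -1   4   0   5  -4   1   3  -4   0  -3
270   0  -5   8  -3   0   0   1   3   6  -2  27  23  26  23   6   3  -1   0   4   3   2  10  -2  -1

[... 360 characters left out ...]
 28  27  21   0   0  -4   2   0  -2   3
280   0  -2   1   1   0   3  -3   3   3   1   1  13  21  29  30  24  24  28  -1   0  -1   0  -6  -2
282  -1  -5   1   4   0   0   4  -3   3   4   4  -6   4  -2  26  26  29  28  16   2   1   0  -1  -4
284   0   1   2   0   4   3   5   1  -2   0   2   0   2   2   0  -2  21  11  18  17  -3  -5   0  -1
286  -2  -1   2   2   2   4  -4   3  -1   3   2  -4   1   0   1  -5   2  -2   0  -2  19   0   0   2
288  -6   2   2   0  -3   0   0  -2   5   3  -1   0  -3   2  -6   0   3  -2   2   0   0  -4   1   2Traceback (most recent call last):
  File "<stdin>", line 12, in <module>
  File "<stdin>", line 12, in <genexpr>
ValueError: cannot convert float NaN to integer
```

View pics/crops.png

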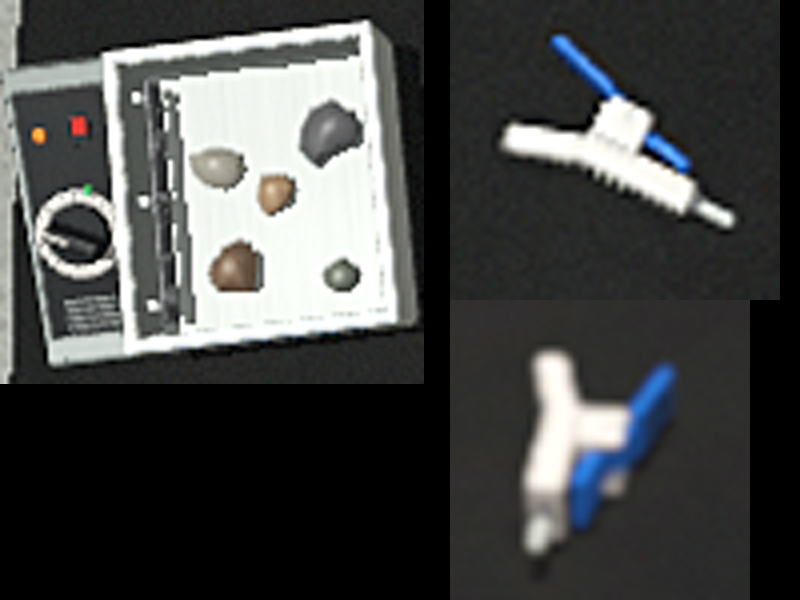

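The crops show the pan yawed slightly, with its rear rim from crop (105,55) to (375,30). The knob centre is near crop (78,235), its pointer aims left, and the green mark is at (88,188). The thermometer lies with its handles left and the blue lever towards the rear.

```bash
cat >> h.py <<'E'
np.set_printoptions(precision=4,suppress=True,linewidth=200)
def ray(c,u,v,z):
    K=c['camera_matrix'];T=c['T'];d=T[:3,:3]@np.array([(u-K[0,2])/K[0,0],-(v-K[1,2])/K[1,1],-1.]);o=T[:3,3]
    return o+d*(z-o[2])/d[2]
def proj(c,p):
    K=c['camera_matrix'];q=c['T'][:3,:3].T@(np.asarray(p)-c['T'][:3,3]);q=q/-q[2]
    return np.array([K[0,0]*q[0]+K[0,2],-K[1,1]*q[1]+K[1,2]])
def tri(cs,uvs):
    A=[];b=[]
    for c,(u,v) in zip(cs,uvs):
        K=c['camera_matrix'];T=c['T'];d=T[:3,:3]@np.array([(u-K[0,2])/K[0,0],-(v-K[1,2])/K[1,1],-1.]);d/=np.linalg.norm(d)
        M=np.eye(3)-np.outer(d,d);A.append(M);b.append(M@T[:3,3])
    return np.linalg.solve(sum(A),sum(b))
E
python3 - <<'E'
from h import *
a=dict(np.load('pics/top0.npz'));b=dict(np.load('pics/side0.npz'))
ca=lambda X,Y:((X-450+.5)/6-.5+375,(Y+.5)/6-.5+250)
cb=lambda X,Y:((X-450+.5)/6-.5+285,(Y-300+.5)/6-.5+295)
P={'bluetip':((556,38),(668,370)),'whitetip':((505,138),(552,358)),'jawend':((690,205),(540,497))}
for k,(x,y) in P.items(): print(k,'top@z28',ray(a,*ca(*x),.028),'tri',tri([a,b],[ca(*x),cb(*y)]))
print('probe z14',ray(a,*ca(735,222),.014),'side',ray(b,*cb(540,550),.014))
cp=lambda X,Y:((X+.5)/4-.5+145,(Y+.5)/4-.5+222)
for n,p in dict(rearL=(105,55),rearR=(375,25),frontL=(128,352),frontR=(398,325),kn=(78,235),ptr=(45,238),grn=(88,188)).items():
  print(n,ray(a,*cp(*p),.1 if n[-1] in'LR' else .09))
W=pts(a)
m=(abs(W[...,2]-.1)<.012); v,u=np.nonzero(m); s=(u>165)&(u<245)&(v>222)&(v<318)
v,u=v[s],u[s]; Q=W[v,u]
M=np.zeros((480,640),np.uint8);M[v,u]=255
r=cv2.minAreaRect(Q[:,:2].astype(np.float32));print('rim rect',r,'z med',np.median(Q[:,2]));print(cv2.boxPoints(r))
for q in range(178,238,6):
  w=(u==q)&(v<245); print(q,v[w],Q[w].mean(0))
# panel heights near knob
s=W[270:300,150:180,:]; 
for vv in range(262,304,3): print(vv,' '.join('%3.0f'%(1000*W[vv,q,2]) for q in range(146,180,2)))
E
```

```text
bluetip top@z28 [ 0.4807 -0.2089  0.028 ] tri [ 0.4806 -0.2093  0.0224]
whitetip top@z28 [ 0.4351 -0.1836  0.028 ] tri [ 0.4356 -0.1841  0.0236]
jawend top@z28 [ 0.4025 -0.2669  0.028 ] tri [ 0.4026 -0.268   0.0209]
probe z14 [ 0.3949 -0.2895  0.014 ] side [ 0.3943 -0.2914  0.014 ]
rearL [0.5423 0.3861 0.1   ]
rearR [0.5581 0.2057 0.1   ]
frontL [0.3458 0.3675 0.1   ]
frontR [0.3593 0.1907 0.1   ]
kn [0.4236 0.4049 0.09  ]
ptr [0.4221 0.4269 0.09  ]
grn [0.4547 0.3989 0.09  ]
rim rect ((0.45282864570617676, 0.29665207862854004), (0.2016165554523468, 0.19662074744701385), 5.9245758056640625) z med 0.0990564185198739
[[0.3424 0.384 ]
 [0.3627 0.1885]
 [0.5632 0.2093]
 [0.543  0.4048]]
178 [234 235 236 237] [0.5414 0.3667 0.1011]
184 [233 234 235 236] [0.544  0.3513 0.0988]
190 [233 234 235] [0.5445 0.3344 0.1021]
196 [232 233 234 235] [0.5461 0.3196 0.0974]
202 [231 232 233 234] [0.5482 0.3032 0.0988]
208 [230 231 232 233 234] [0.5492 0.2871 0.0989]
214 [230 231 232 233] [0.5499 0.2708 0.1003]
220 [229 230 231 232] [0.5524 0.255  0.0991]
226 [228 229 230 231] [0.5547 0.239  0.0987]
232
[... 367 characters left out ...]
 67  72  74  64  71  68  66  61 101  98  85
277 -809  -0  -4  61  65  66  74  62  70  68  65  67  60  59  94 101  87
280 -801  -1  -7  64  60  93  91  83  88  84  73  71  67  59  96 103  87
283 -805  -9  -2  55  53  54  62  83  84  84  82  79  65  50 100  96  92
286 -799  -0   2   3  50  48  53  64  63  63  54  58  57  51  98 103  91
289 -794   2   2  -1  48  49  55  51  47  51  45  53  47  49  49  99  94
292 -793  -3  -1   7  51  50  46  46  52  45  48  39  46  46  45  98  93
295 -805  -4 nan   7  -4  47  50  46  43  44  46  47  41  43  47  96 104
298 -797  -3  -2   1   3  46  48  39  51  45  45  44  44  38  45 102  96
301 -807   0   4   0   1  41  35  38  48  46  41  45  38  35  38 100  99
```

```bash
cat >> h.py <<'E'
from scipy.spatial.transform import Rotation as R
def obsT():
    o=get_obs();return np.array(o['ee_pos']),R.from_euler('xyz',o['eef_rot']).as_matrix(),o
def cmd(p,M,p0=None,M0=None):
    if p0 is None: p0,M0,_=obsT()
    s=M0.T@(np.asarray(p)-p0)/.25; w=R.from_matrix(M0.T@M).as_rotvec()/(2*np.pi)
    return np.r_[s,w]
cd,sd=np.cos(.3),np.sin(.3)
def toolM(TM,th,sgn=-1): # tool orientation from thermometer orientation
    x,y,z=TM.T; c=cd*x-sd*z; d=cd*z+sd*x
    tz=-np.cos(th)*y-np.sin(th)*d; ty=sgn*c; return np.c_[np.cross(ty,tz),ty,tz]
TH=np.pi/4
E
python3 - <<'E'
from h import *
m=np.array([(-28.5,54),(28.5,53),(11.5,-32),(11.5,-55)])*1e-3
w=np.array([(.4807,-.2091),(.4353,-.1838),(.4026,-.2674),(.3946,-.2905)])
# th frame (x,z)->world xy: proper with y up: x=(cx), z = x cross y
mc,wc=m.mean(0),w.mean(0)
best=None
for a in np.linspace(0,2*np.pi,3601):
    x=np.array([np.cos(a),np.sin(a)]);z=np.array([x[1],-x[0]]);e=(m-mc)@np.c_[x,z].T-(w-wc)
    if best is None or (e**2).sum()<best[0]: best=((e**2).sum(),a,x,z,e)
_,a,x,z,e=best;o=wc-mc@np.c_[x,z].T;print(a,o,e)
TM=np.c_[[*x,0],[0,0,1],[*z,0]];TO=np.array([*o,.014]);np.savez('th.npz',TM=TM,TO=TO)
M=toolM(TM,TH)
c=-16e-3;d=46e-3;G=TO+TM@np.array([c*cd+d*sd,.0075,-c*sd+d*cd]);print('G',G,M)
print('approach',cmd(G-.13*M[:,2],M),G-.13*M[:,2])
E
```

```text
2.637192499763432 [ 0.4309 -0.2449] [[ 0.0013 -0.0023]
 [-0.0037 -0.0009]
 [ 0.0028  0.0001]
 [-0.0003  0.0031]]
G [ 0.4559 -0.2031  0.0215] [[ 0.1435  0.9792 -0.1435]
 [ 0.6924 -0.203  -0.6924]
 [-0.7071 -0.     -0.7071]]
approach [ 1.5771 -1.0496  0.3525 -0.0607 -0.1149 -0.1462] [ 0.4746 -0.1131  0.1134]
```

play_rows([
  [[0.2, -0.13, 0, -0.01, -0.015, -0.02, 1], [0.4, -0.26, 0, -0.02, -0.03, -0.04, 1], [0.6, -0.4, 0, -0.03, -0.045, -0.06, 1], [0.8, -0.53, 0, -0.03, -0.06, -0.075, 1], [0.8, -0.53, 0, -0.03, -0.06, -0.075, 1], [0.8, -0.53, 0, -0.03, -0.06, -0.075, 1], [0.8, -0.53, 0, -0.03, -0.06, -0.075, 1], [0.8, -0.53, 0, -0.03, -0.06, -0.075, 1]],
])

```text
time_s: 0.9
ee_pos: [0.345, -0.3088, 0.2016]
eef_rot: [3.043, 0.406, 0.852]
force: [-0.0, 0.2, -0.2]
grip_width: 0.094
grip_force: 0.0
```

```bash
cat > pk.py <<'E'
from h import *
import sys
t=np.load('th.npz');TM,TO=t['TM'],t['TO'];M=toolM(TM,TH);c=-16e-3;d=46e-3
G=TO+TM@np.array([c*cd+d*sd,.0075,-c*sd+d*cd]); b=float(sys.argv[1])
p,_,o=obsT();print(p,o['qpos'],o['time_s'],o['force']);print(cmd(G-b*M[:,2],M))
E
python3 pk.py .13
```

```text
[ 0.345  -0.3088  0.2016] [-0.5695  0.0937  1.8251 -0.4448  1.2151  0.2842] 0.9 [-0.0211  0.2009 -0.23  ]
[ 0.9944 -0.1201 -0.0556 -0.031  -0.0555 -0.0708]
```

play_rows([
  [[0.2, -0.03, 0, -0.006, -0.011, -0.014, 1], [0.4, -0.05, -0.02, -0.012, -0.022, -0.028, 1], [0.6, -0.07, -0.03, -0.018, -0.033, -0.042, 1], [0.8, -0.1, -0.04, -0.025, -0.044, -0.056, 1], [0.99, -0.12, -0.055, -0.031, -0.0555, -0.071, 1], [0.99, -0.12, -0.055, -0.031, -0.0555, -0.071, 1], [0.99, -0.12, -0.055, -0.031, -0.0555, -0.071, 1], [0.99, -0.12, -0.055, -0.031, -0.0555, -0.071, 1]],
])

```text
time_s: 1.7
ee_pos: [0.4738, -0.1149, 0.1144]
eef_rot: [3.141, 0.785, 1.365]
force: [-0.0, 0.4, 0.8]
grip_width: 0.0939
grip_force: 0.0
```

```bash
python3 pk.py 0; python3 - <<'E'
from h import *
snap('top','t1');snap('side','s1')
a=cv2.imread('pics/t1.png')[215:325,140:450];b=cv2.imread('pics/s1.png')[150:360,220:420]
im=np.zeros((600,800,3),np.uint8)
im[:220,:620]=cv2.resize(a,None,fx=2,fy=2,interpolation=2);im[225:598,:355]=cv2.resize(b,(355,373),interpolation=2)
cv2.imwrite('pics/v1.png',im)
E
```

```text
[ 0.4738 -0.1149  0.1144] [ 0.0744  0.4383  1.7629 -0.7803  1.3081  0.6375] 1.7 [-0.0272  0.3732  0.782 ]
[ 0.008   0.0017  0.5173 -0.     -0.0001 -0.0002]
```

View pics/v1.png

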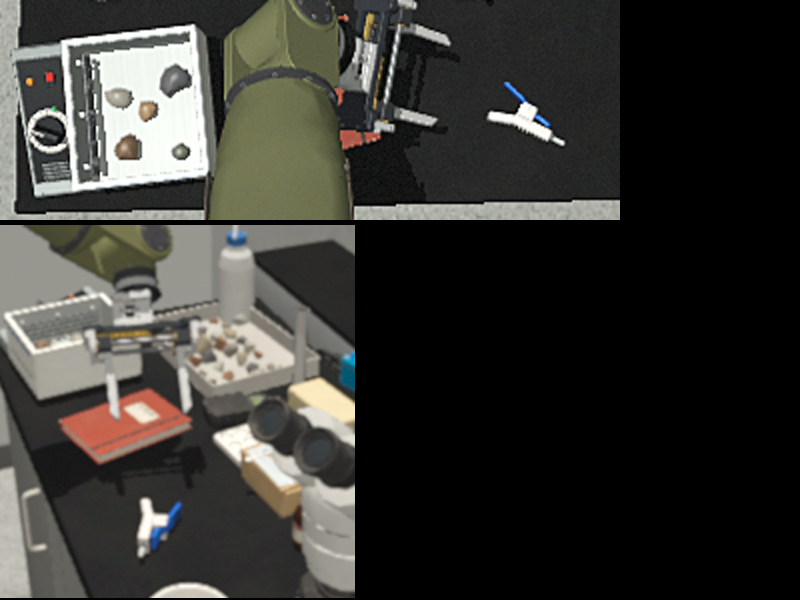

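The gripper is clear of everything, aligned with the handles from the left, and the path in is free. Descending.

play_rows([
  [[0.003, 0, 0.12, 0, 0, 0, 1], [0.005, 0, 0.24, 0, 0, 0, 1], [0.008, 0.002, 0.36, 0, 0, 0, 1], [0.008, 0.002, 0.44, 0, 0, 0, 1], [0.008, 0.002, 0.49, 0, 0, 0, 1], [0.008, 0.002, 0.515, 0, 0, 0, 1], [0.008, 0.002, 0.515, 0, 0, 0, 1], [0.008, 0.002, 0.515, 0, 0, 0, 1]],
])

```text
time_s: 2.6
ee_pos: [0.4571, -0.2008, 0.022]
eef_rot: [3.141, 0.786, 1.368]
force: [-0.6, -0.0, -0.5]
grip_width: 0.0942
grip_force: 0.0
```

```bash
python3 pk.py 0; python3 - <<'E'
from h import *
snap('top','t2');snap('side','s2')
a=cv2.imread('pics/t2.png')[230:310,355:435];b=cv2.imread('pics/s2.png')[270:360,260:350]
im=np.zeros((400,800,3),np.uint8)
im[:,:400]=cv2.resize(a,(400,400),interpolation=2);im[:,400:]=cv2.resize(b,(400,400),interpolation=2)
cv2.imwrite('pics/v2.png',im)
E
```

```text
[ 0.4571 -0.2008  0.022 ] [-0.0955  0.5699  1.8478 -0.9304  1.0698  0.7224] 2.6 [-0.5572 -0.0027 -0.4981]
[-0.0053 -0.0027  0.0083  0.0004  0.      0.0002]
```

View pics/v2.png

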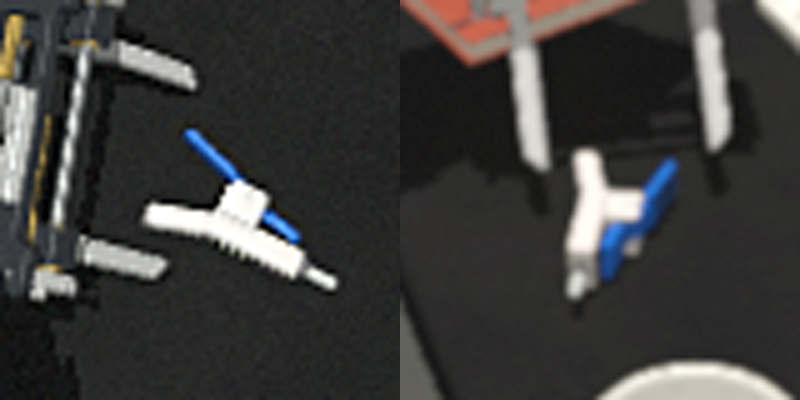

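```bash
python3 - <<'E'
from h import *
a=dict(np.load('pics/t2.npz'));b=dict(np.load('pics/s2.npz'))
p,M,o=obsT()
for s in(-1,1):
  for e in (-.008,.008):
    q=p+M@np.array([e,s*.047,.019]);ua=proj(a,q);ub=proj(b,q)
    print(s,e,q,(ua-[355,230])*5,(ub-[260,270])*400/90)
t=np.load('th.npz');TM,TO=t['TM'],t['TO']
for n,q in dict(bt=(-.029,.014,.055),wt=(.029,.014,.054),pr=(.0115,0,-.055),pin=(-.01,.014,.011)).items():
  q=TO+TM@np.array(q);print(n,q,(proj(a,q)-[355,230])*5,(proj(b,q)-[260,270])*400/90)
E
```

```text
-1 -0.008 [ 0.4073 -0.2099  0.0142] [190.7531 263.8072] [152.7382 201.9919]
-1 0.008 [ 0.4096 -0.1989  0.0029] [168.3852 261.3421] [151.5114 205.6072]
1 -0.008 [ 0.4994 -0.2287  0.0142] [217.6297  98.155 ] [314.6321 183.7971]
1 0.008 [ 0.5017 -0.2176  0.0029] [195.2407  96.9982] [311.5908 187.5888]
bt [ 0.4829 -0.2107  0.028 ] [189.47   125.6068] [276.4396 153.5339]
wt [ 0.4316 -0.1836  0.028 ] [143.9432 219.272 ] [177.563  147.2417]
pr [ 0.3943 -0.2874  0.014 ] [331.8138 284.128 ] [173.6476 290.0702]
pin [ 0.445  -0.2401  0.028 ] [245.5495 192.6652] [231.655  197.8429]
```

```bash
python3 - <<'E'
from h import *
a=dict(np.load('pics/t2.npz'));b=dict(np.load('pics/s2.npz'))
p,M,o=obsT()
for x,y in [((163,266),(140,168)),((195,84),(320,150))]:
  q=tri([a,b],[(x[0]/5+355,x[1]/5+230),(y[0]*.225+260,y[1]*.225+270)]);print(q,M.T@(q-p))
W=pts(a)
for r in range(240,290,2):print(r,' '.join('%3.0f'%(1e3*W[r,q,2]) for q in range(360,410,2)))
E
```

```text
[ 0.4057 -0.1931  0.027 ] [-0.0057 -0.0519 -0.0015]
[ 0.5071 -0.2152  0.0266] [-0.0063  0.0519 -0.0002]
240   0 138 137 136  -1 126 121  88  81  80  74  71  63   1   5   7   1  -6   5   4   1   3  -0   4  -3
242  -3 136 137  -2  -2 125 122  69  75  70  72  71  57  53  56  47   8  -6   3   3   7  -1  -2   4  -2
244  -2 136 143  -1   1 129 127  -1   7   1  52  57  55  58  54  44  39  -0  -0  -5 nan   1  -1   3   1
246 136 143 134  -6  -3 122   4   5  -2   1   4   5  -6  29  41  38  38   0   7   3   4   3   2  -1   1
248 148 139 137   3  -1 126  -1   1   1  -2   0  -3   1   5  -4  -1  -2  -4  -5  -4  -2  -4  -5  -6  -0
250 144 137 133  -1   0 124   6  -0   4   1   1   1   3  -4   3  -0  -3   4   6  -2   3   2   4   0   1
252 141 137 128  -2 120 122   2  -0   4   0   6  -4  -3  -1  -2   7  -2  -1  -1   0  -2  -2  -4   3  -1
254 140 136 128   1 123 123   3  -1   0  -3   4   2   4   9   4  -1  -4   4   2  -5  -1   6  -3   4  -3
256 138 141   6  -1 123 127  -2   2   3  -2   1   3   1   0   2   3  25  17  -2   9  -1   3   1   2   3
258 142 138  -4   2 125  -4   5  -2  -5   4  -2   6   2  -5 
[... 903 characters left out ...]
  -1   2   2   1  -7  -1  -0   1   4  -1  12  26  24  31  27  28  21  25  25
278 140 125 132 137 125 118  76  70  66   1   4   3  -0  -1   9   2  -1   1  -2   6  23  29  26  29  25
280 154 143 137 130 121  86  76  73  70  66  55  51  43   1   2  -5   4   4   4   3  -6   7  18  29  30
282 143 144 133 129 121  -0  50  70  65  60  56  41  42  37  -0  -6   2   3   1  -5  -1   0  -4  -5  20
284 146 141 133  -4   4  -2   1  -1   4   6  30  44  42   2   7  -7  -4  -1   1   4   2   3   2   1  -2
286 148 138 134 128 129  -6   3   1   2  -1  -3   0  -5   1   0  -3  -3  -2  -6   0   2   0  -2   4  -2
288 140 138  -2   4   2   1  -7  -2  -2  -1  -1  -2  -4  -5  -5   7   2  -1   2  -5  -5   0  -1  -6   1
```

The fingertips retract when open, so they sit about 19 mm behind the closed figure. They will advance on closing, so the grasp stays right. Correcting 2 mm and closing slowly.

play_rows([
  [[-0.005, -0.003, 0.008, 0, 0, 0, 0.6], [-0.005, -0.003, 0.008, 0, 0, 0, 0.5], [-0.005, -0.003, 0.008, 0, 0, 0, 0.4], [-0.005, -0.003, 0.008, 0, 0, 0, 0.35], [-0.005, -0.003, 0.008, 0, 0, 0, 0.35]],
], grip_force=25)

```text
time_s: 3.2
ee_pos: [0.4555, -0.203, 0.0208]
eef_rot: [-3.141, 0.786, 1.37]
force: [0.1, 0.9, -0.0]
grip_width: 0.0637
grip_force: 0.0
```

```bash
python3 - <<'E'
from h import *
p,M,o=obsT();print(p,o['grip_width'])
snap('top','t3');snap('side','s3')
a=cv2.imread('pics/t3.png')[230:310,355:435];b=cv2.imread('pics/s3.png')[270:360,260:350]
im=np.zeros((400,800,3),np.uint8)
im[:,:400]=cv2.resize(a,(400,400),interpolation=2);im[:,400:]=cv2.resize(b,(400,400),interpolation=2)
cv2.imwrite('pics/v3.png',im)
E
```

```text
[ 0.4555 -0.203   0.0208] 0.0637443952202413
```

View pics/v3.png

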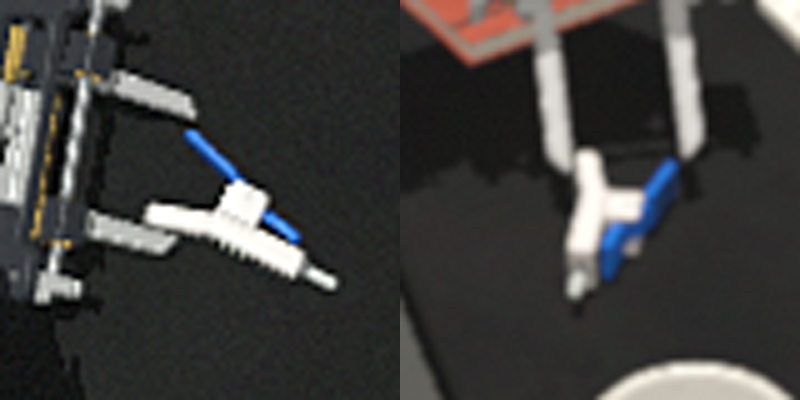

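```bash
python3 - <<'E'
from h import *
a=dict(np.load('pics/t3.npz'));b=dict(np.load('pics/s3.npz'))
p,M,o=obsT()
for x,y in [((177,240),(165,168)),((195,114),(290,154))]:
  q=tri([a,b],[(x[0]/5+355,x[1]/5+230),(y[0]*.225+260,y[1]*.225+270)]);print(q,M.T@(q-p))
E
```

```text
[ 0.419 -0.201  0.029] [-0.0095 -0.0361 -0.002 ]
[ 0.4896 -0.2141  0.0281] [-0.008   0.0356 -0.0023]
```

```bash
python3 - <<'E'
from h import *
p,M,o=obsT()
for f in('t3','s3'):
  c=dict(np.load(f'pics/{f}.npz'));W=pts(c);L=(W-p)@M
  for s in(-1,1):
    m=(abs(L[...,0])<.03)&(s*L[...,1]>.030)&(s*L[...,1]<.05)&(W[...,2]>.012)&(L[...,2]>-.06)&(L[...,2]<.025)
    q=L[m]; h=q[:,2]
    print(f,s,len(q),'zmax',np.sort(h)[-8:])
    for z0 in np.arange(-.06,.02,.008):
      k=(h>=z0)&(h<z0+.008)
      if k.sum()>1: print('  %.3f n%d x %.4f..%.4f y %.4f..%.4f'%(z0,k.sum(),q[k,0].min(),q[k,0].max(),q[k,1].min(),q[k,1].max()))
E
```

```text
t3 -1 67 zmax [-0.0131 -0.0121 -0.0089 -0.0046  0.0192  0.0226  0.0231  0.0247]
  -0.060 n12 x -0.0107..0.0032 y -0.0430..-0.0309
  -0.052 n7 x -0.0111..-0.0048 y -0.0412..-0.0325
  -0.044 n10 x -0.0107..0.0005 y -0.0431..-0.0306
  -0.036 n11 x -0.0120..0.0120 y -0.0424..-0.0330
  -0.028 n12 x -0.0137..0.0075 y -0.0428..-0.0310
  -0.020 n9 x -0.0121..-0.0046 y -0.0415..-0.0317
  -0.012 n2 x -0.0098..-0.0057 y -0.0338..-0.0306
t3 1 72 zmax [-0.0107 -0.0096 -0.0093 -0.0087 -0.0079 -0.0079 -0.0042 -0.0021]
  -0.060 n13 x -0.0145..0.0075 y 0.0337..0.0450
  -0.052 n11 x -0.0111..0.0020 y 0.0325..0.0453
  -0.044 n11 x -0.0116..-0.0037 y 0.0323..0.0439
  -0.036 n9 x -0.0113..0.0057 y 0.0332..0.0432
  -0.028 n11 x -0.0110..0.0051 y 0.0331..0.0446
  -0.020 n8 x -0.0104..0.0027 y 0.0334..0.0438
  -0.012 n8 x -0.0093..0.0049 y 0.0330..0.0413
s3 -1 125 zmax [0.0048 0.0053 0.0079 0.0095 0.0122 0.0148 0.0171 0.0188]
  -0.060 n15 x -0.0136..0.0009 y -0.0468..-0.0362
  -0.052 n17 x -0.0153..0.0059 y -0.0468..-0.0345
  -0.044 n15 x -0.0168..-0.0037 y -0.0464..-0.0350
  -0.036 n18 x -0.0131..0.0054 y -0.0467..-0.0359
  -0.028 n14 x -0.0130..-0.0037 y -0.0453..-0.0345
  -0.020 n15 x -0.0123..-0.0051 y -0.0462..-0.0351
  -0.012 n19 x -0.0139..0.0074 y -0.0464..-0.0302
  -0.004 n4 x -0.0047..0.0001 y -0.0369..-0.0315
  0.004 n4 x -0.0161..0.0012 y -0.0323..-0.0304
  0.012 n4 x -0.0271..-0.0111 y -0.0326..-0.0301
s3 1 93 zmax [-0.0093 -0.0092 -0.0073 -0.0072 -0.0068 -0.0049 -0.0037 -0.0024]
  -0.060 n12 x -0.0133..-0.0026 y 0.0309..0.0395
  -0.052 n16 x -0.0137..-0.0044 y 0.0300..0.0417
  -0.044 n13 x -0.0118..-0.0058 y 0.0316..0.0403
  -0.036 n11 x -0.0136..-0.0028 y 0.0308..0.0401
  -0.028 n17 x -0.0116..-0.0019 y 0.0302..0.0410
  -0.020 n11 x -0.0122..-0.0068 y 0.0314..0.0400
  -0.012 n11 x -0.0112..-0.0050 y 0.0307..0.0392
  -0.004 n2 x -0.0128..-0.0055 y 0.0304..0.0324
```

play_rows([
  [[0, 0, 0.008, 0, 0, 0, 0.35], [0, 0, 0.012, 0, 0, 0, 0.35], [0, 0, 0.016, 0, 0, 0, 0.35], [0, 0, 0.016, 0, 0, 0, 0.35]],
])

```text
time_s: 3.7
ee_pos: [0.4548, -0.2059, 0.0178]
eef_rot: [-3.14, 0.786, 1.37]
force: [1.0, -0.0, 0.3]
grip_width: 0.0635
grip_force: 0.0
```

play_rows([
  [[0, 0, 0.008, 0, 0, 0, 0.35], [0, 0, 0.016, 0, 0, 0, 0.35], [0, 0, 0.02, 0, 0, 0, 0.35], [0, 0, 0.02, 0, 0, 0, 0.35]],
])

```text
time_s: 4.1
ee_pos: [0.4541, -0.2094, 0.0143]
eef_rot: [-3.141, 0.786, 1.37]
force: [-0.2, -0.8, 0.5]
grip_width: 0.0636
grip_force: 0.0
```

play_rows([
  [[0, 0, 0.008, 0, 0, 0, 0.35], [0, 0, 0.016, 0, 0, 0, 0.35], [0, 0, 0.02, 0, 0, 0, 0.35], [0, 0, 0.02, 0, 0, 0, 0.35]],
])

```text
time_s: 4.5
ee_pos: [0.4533, -0.2129, 0.0108]
eef_rot: [-3.14, 0.786, 1.37]
force: [-0.7, 0.5, -0.1]
grip_width: 0.0636
grip_force: 0.0
```

```bash
python3 - <<'E'
from h import *
p,M,o=obsT();print(p,o['grip_width'],o['force'])
snap('top','t4');snap('side','s4')
a=cv2.imread('pics/t4.png')[230:310,355:435];b=cv2.imread('pics/s4.png')[270:360,260:350]
im=np.zeros((400,800,3),np.uint8)
im[:,:400]=cv2.resize(a,(400,400),interpolation=2);im[:,400:]=cv2.resize(b,(400,400),interpolation=2)
cv2.imwrite('pics/v4.png',im)
E
```

```text
[ 0.4533 -0.2129  0.0108] 0.06358225815708267 [-0.6857  0.4753 -0.0836]
```

View pics/v4.png

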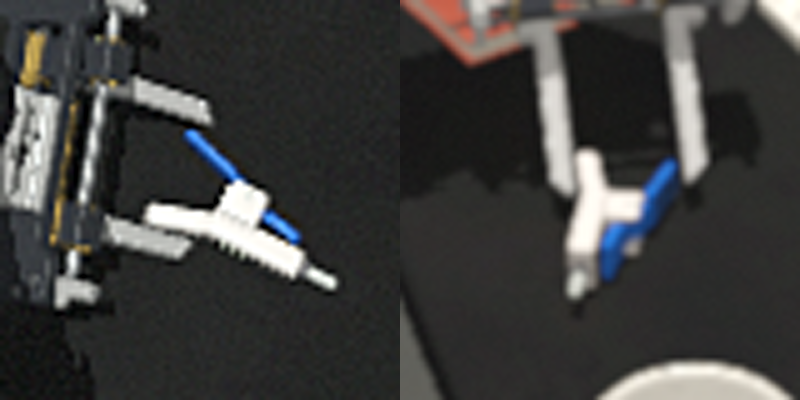

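Fingers now overlap the blue tip by about 12 mm and the white handle by about 25 mm. Squeezing.

play_rows([
  [[0, 0, 0, 0, 0, 0, 0.25], [0, 0, 0, 0, 0, 0, 0.15], [0, 0, 0, 0, 0, 0, 0.05], [0, 0, 0, 0, 0, 0, -0.05], [0, 0, 0, 0, 0, 0, -0.12], [0, 0, 0, 0, 0, 0, -0.12]],
], grip_force=25)

```text
time_s: 5.2
ee_pos: [0.4535, -0.2128, 0.0109]
eef_rot: [-3.141, 0.786, 1.37]
force: [-0.4, 0.9, 0.9]
grip_width: 0.0417
grip_force: 8.7
```

```bash
python3 - <<'E'
from h import *
p,M,o=obsT();print(p,o['grip_width'],o['force'],o['grip_force'])
snap('top','t5');snap('side','s5')
a=cv2.imread('pics/t5.png')[230:310,355:435];b=cv2.imread('pics/s5.png')[270:360,260:350]
im=np.zeros((400,800,3),np.uint8)
im[:,:400]=cv2.resize(a,(400,400),interpolation=2);im[:,400:]=cv2.resize(b,(400,400),interpolation=2)
cv2.imwrite('pics/v5.png',im)
E
```

```text
[ 0.4535 -0.2128  0.0109] 0.04168166038672665 [-0.4189  0.9164  0.8547] 8.651864470448345
```

View pics/v5.png

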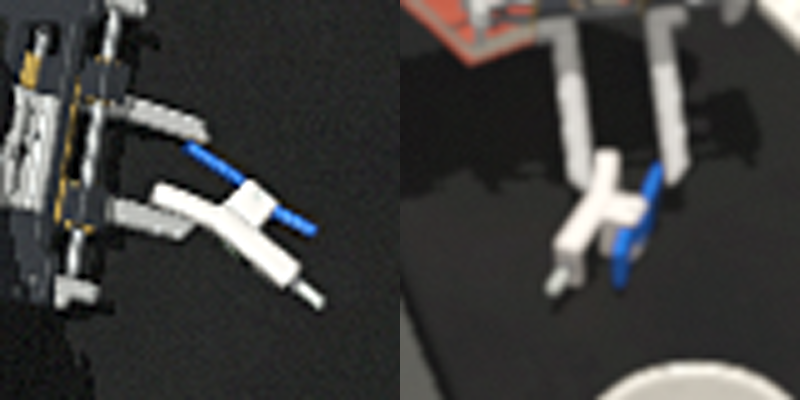

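The jaws are opening, with white below and blue above, both still between the pads. Closing on to the stop.

play_rows([
  [[0, 0, 0, 0, 0, 0, -0.2], [0, 0, 0, 0, 0, 0, -0.27], [0, 0, 0, 0, 0, 0, -0.34], [0, 0, 0, 0, 0, 0, -0.5], [0, 0, 0, 0, 0, 0, -0.5], [0, 0, 0, 0, 0, 0, -0.5]],
], grip_force=25)

```text
time_s: 5.9
ee_pos: [0.4535, -0.2128, 0.0109]
eef_rot: [-3.141, 0.786, 1.37]
force: [-0.7, 0.9, 1.1]
grip_width: 0.0332
grip_force: 23.4
```

```bash
python3 - <<'E'
from h import *
p,M,o=obsT();print(p,o['grip_width'],o['force'],o['grip_force'])
snap('top','t6');snap('side','s6')
a=cv2.imread('pics/t6.png')[230:310,355:435];b=cv2.imread('pics/s6.png')[270:360,260:350]
im=np.zeros((400,800,3),np.uint8)
im[:,:400]=cv2.resize(a,(400,400),interpolation=2);im[:,400:]=cv2.resize(b,(400,400),interpolation=2)
cv2.imwrite('pics/v6.png',im)
E
```

```text
[ 0.4535 -0.2128  0.0109] 0.03320781601363219 [-0.7318  0.8554  1.1385] 23.445807099924423
```

View pics/v6.png

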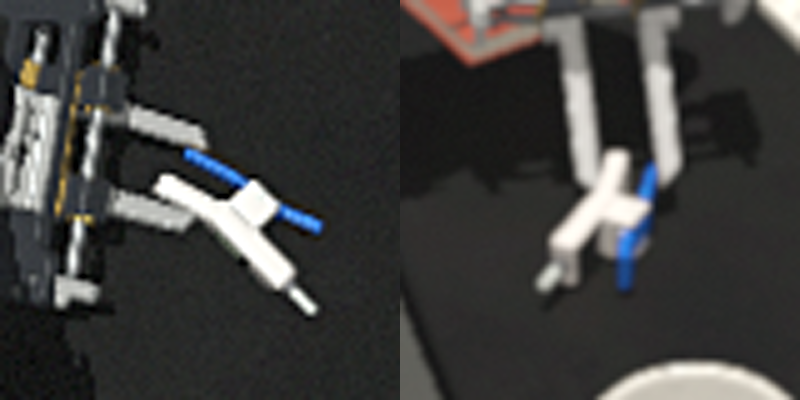

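play_rows([
  [[0, 0, 0, 0, 0, 0, -0.6], [0, 0, 0, 0, 0, 0, -0.6], [0, 0, 0, 0, 0, 0, -0.6], [0, 0, 0, 0, 0, 0, -0.6]],
], grip_force=45)

```text
time_s: 6.4
ee_pos: [0.4535, -0.2128, 0.0109]
eef_rot: [-3.141, 0.786, 1.37]
force: [0.8, -0.7, 1.9]
grip_width: 0.032
grip_force: 42.2
```

```bash
cat > mt.py <<'E'
# measure thermometer pose from colours in the top view (lying): z of points from model
from h import *
import sys
def masks(c,x0,x1,y0,y1):
    h=cv2.cvtColor(c['frame'],cv2.COLOR_RGB2HSV);r=np.zeros((480,640),bool);r[y0:y1,x0:x1]=1
    blue=(h[...,0]>100)&(h[...,0]<125)&(h[...,1]>130)&(h[...,2]>90)&r
    return blue
E
python3 - <<'E'
from h import *
p,M,o=obsT();print(p,o['grip_width'],o['force'],o['grip_force'])
a=snap('top','t7');b=snap('side','s7')
A=cv2.imread('pics/t7.png')[260:300,385:425]
B=cv2.imread('pics/s7.png')[295:345,285:335]
im=np.zeros((400,800,3),np.uint8)
im[:,:400]=cv2.resize(A,(400,400),interpolation=2);im[:,400:]=cv2.resize(B,(400,400),interpolation=2)
cv2.imwrite('pics/v7.png',im)
E
```

```text
[ 0.4535 -0.2128  0.0109] 0.032029140964889714 [ 0.8038 -0.7329  1.9448] 42.18760377494618
```

View pics/v7.png

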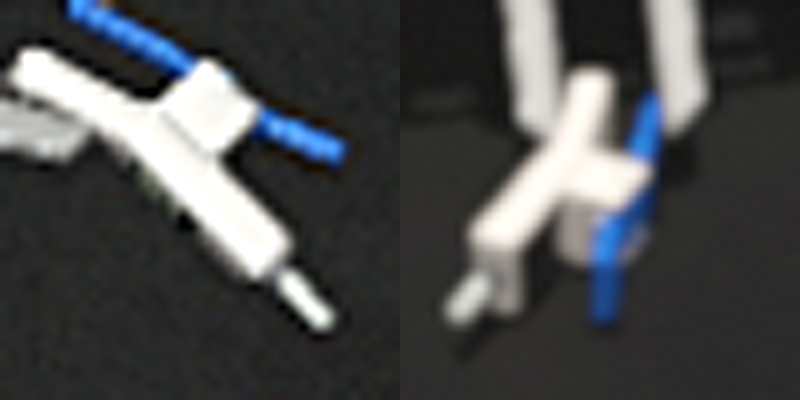

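The pads hold both handles; the housing runs from (150,105) to (268,260), the lug block is centred at (210,108), and the lever tip is at (75,5) at the end stop. My viewing quota is used up, so I work from numbers now. Next I fit the pose in the grasp.

```bash
cat >> h.py <<'E'
def fitxz(m,w):
    mc,wc=m.mean(0),w.mean(0);from scipy.optimize import least_squares
    f=lambda a:np.c_[[np.cos(a),np.sin(a)],[np.sin(a),-np.cos(a)]]
    r=least_squares(lambda q:(((m-mc)@f(q[0]).T-(w-wc)).ravel()),[2.4])
    A=f(r.x[0]);o=wc-A@mc
    return r.x[0],o,A,(m@A.T+o-w)
E
python3 - <<'E'
from h import *
a=dict(np.load('pics/t7.npz'));b=dict(np.load('pics/s7.npz'))
px=lambda X,Y:((X+.5)/10-.5+385,(Y+.5)/10-.5+260)
m=np.array([(11.5,-32),(11.5,-55),(26.5,54.5),(-4.7,10.5)])*1e-3
w=np.array([ray(a,*px(268,262),.028)[:2],ray(a,*px(328,322),.015)[:2],ray(a,*px(27,64),.028)[:2],ray(a,*px(210,108),.028)[:2]])
al,o,A,e=fitxz(m,w);print(al,o,'err',e)
TM=np.c_[[*A[:,0],0],[0,0,1],[*A[:,1],0]];TO=np.array([*o,.014])
p,M,_=obsT();print('tool y.c etc: th axes in tool',M.T@TM,'origin in tool',M.T@(TO-p))
c0=np.load('th.npz');print('rot since start',al-2.637)
np.savez('rel.npz',RM=M.T@TM,RO=M.T@(TO-p))
print('handle dir vs pad angle',np.degrees(np.arccos(abs(M[:,1]@(TM@[cd,0,-sd])))))
W=pts(a);print('top z housing',np.median([W[276+i,402+i,2] for i in range(-4,8)]), 'probe',tri([a,b],[px(328,322),((455-400+.5)/8-.5+285,(318+.5)/8-.5+295)]))
jb=tri([a,b],[px(27,64),((595-400)/8-.5+285,(72)/8-.5+295)]);print('whitetip',jb)
E
```

```text
2.275529420306547 [ 0.4293 -0.2477] err [[ 0.0002 -0.0019]
 [-0.001   0.0009]
 [ 0.0004  0.0017]
 [ 0.0004 -0.0007]]
tool y.c etc: th axes in tool [[ 0.436  -0.7074  0.5563]
 [-0.7873 -0.0005  0.6165]
 [-0.4359 -0.7068 -0.5572]] origin in tool [-0.0298 -0.0167  0.0255]
rot since start -0.361470579693453
handle dir vs pad angle 20.87454500696032
top z housing 0.02729203163413818 probe [ 0.3798 -0.2757  0.0125]
whitetip [ 0.4529 -0.1938  0.0281]
```

```bash
cat > pl.py <<'E'
from h import *
import sys
r=np.load('rel.npz');RM,RO=r['RM'],r['RO']
yw=.10;X=np.array([np.cos(yw),np.sin(yw),0]);Y=np.array([-np.sin(yw),np.cos(yw),0])
TMt=np.c_[-X,-Y,[0,0,1.]];M=TMt@RM.T
rim=np.array([.549,.296,.099])
def tcp(xo,zo,yo=0): # thermometer origin offset from rim: xo along wall X (rear), zo up
    return rim+X*xo+Y*yo+np.array([0,0,zo])-M@RO
E
python3 - <<'E'
from pl import *
print(M, tcp(0,0))
Rw=np.c_[X,Y,[0,0,1]]
for z in(-.078,-.058):
  for x in(-.0375,.0375):
    for y in(-.0885,.0885): print(z,x,y,Rw.T@(tcp(0,0)+M@[x,y,z]-rim))
for y in(-.028,.028):
  for x in(-.008,.008): print('tip',y,x,Rw.T@(tcp(0,0)+M@[x,y,.002]-rim))
E
```

```text
[[-0.5045  0.7833  0.3631]
 [ 0.6603  0.0791  0.7468]
 [ 0.5563  0.6165 -0.5572]] [0.5378 0.2979 0.1401]
-0.078 -0.0375 -0.0885 [-0.0982 -0.0787  0.0091]
-0.078 -0.0375 0.0885 [ 0.0411 -0.0786  0.1182]
-0.078 0.0375 -0.0885 [-0.1309 -0.0256  0.0508]
-0.078 0.0375 0.0885 [ 0.0084 -0.0255  0.1599]
-0.058 -0.0375 -0.0885 [-0.0895 -0.0645 -0.002 ]
-0.058 -0.0375 0.0885 [ 0.0498 -0.0644  0.1071]
-0.058 0.0375 -0.0885 [-0.1222 -0.0115  0.0397]
-0.058 0.0375 0.0885 [ 0.0171 -0.0114  0.1488]
tip -0.028 -0.008 [-0.0286 -0.0012  0.0182]
tip -0.028 0.008 [-0.0356  0.0101  0.0271]
tip 0.028 -0.008 [ 0.0155 -0.0012  0.0528]
tip 0.028 0.008 [0.0085 0.0101 0.0617]
```

play_rows([
  [[-0.02, 0, -0.02, 0, 0, 0, -0.6], [-0.06, 0, -0.06, 0, 0, 0, -0.6], [-0.12, 0, -0.12, 0, 0, 0, -0.6], [-0.2, 0, -0.2, 0, 0, 0, -0.6], [-0.28, 0, -0.28, 0, 0, 0, -0.6], [-0.36, 0, -0.36, 0, 0, 0, -0.6], [-0.44, 0, -0.44, 0, 0, 0, -0.6], [-0.5, 0, -0.5, 0, 0, 0, -0.6], [-0.5, 0, -0.5, 0, 0, 0, -0.6]],
])

```text
time_s: 7.4
ee_pos: [0.4543, -0.2127, 0.191]
eef_rot: [3.135, 0.785, 1.364]
force: [1.1, -0.6, -1.8]
grip_width: 0.0324
grip_force: 42.4
```

```bash
cat > chk.py <<'E'
# project rel-model of thermometer into both views and compare with blue mask / nearby depth
from h import *
import sys
r=np.load('rel.npz');RM,RO=r['RM'],r['RO'];p,M,o=obsT();print(p,o['qpos'],o['grip_width'],o['grip_force'],o['force'],o['time_s'])
TM=M@RM;TO=p+M@RO
tag=sys.argv[1]
for n in('top','side'):
    c=snap(n,n+tag);f=c['frame'].astype(int);h=cv2.cvtColor(c['frame'],cv2.COLOR_RGB2HSV)
    u0=proj(c,TO)
    v,u=np.mgrid[:480,:640];near=np.hypot(u-u0[0],v-u0[1])<45
    bl=near&(h[...,0]>100)&(h[...,0]<125)&(h[...,1]>120)&(h[...,2]>70)
    W=pts(c);L=(W-TO)@TM
    q=L[bl];print(n,'origin px',u0,'blue n',bl.sum(),'px mean',u[bl].mean() if bl.any() else 0,v[bl].mean() if bl.any() else 0,'blue in th frame: mean',np.nanmean(q,0) if len(q) else 0)
    if len(q)>8: 
        cc=np.cov(q[np.isfinite(q).all(1)][:,[0,2]].T);w,V=np.linalg.eigh(cc);print('  dir',V[:,1],np.nanmin(q,0),np.nanmax(q,0))
    k=near&(abs(L)<.075).all(-1)&(f.min(-1)>110)
    print('  white pts',k.sum(),np.nanpercentile(L[k],[2,50,98],axis=0) if k.any() else 0)
E
python3 chk.py 8; python3 -c "
from pl import *
print(cmd(tcp(0,.17),M))"
```

```text
[ 0.4543 -0.2127  0.191 ] [-0.1201  0.2731  1.7821 -0.8249  1.2854  0.4107] 0.032422494250411764 42.38674400607124 [ 1.1375 -0.5942 -1.7563] 7.4
top origin px [416.7728 268.9197] blue n 94 px mean 414.1489361702128 260.531914893617 blue in th frame: mean [-0.011  -0.0096  0.0188]
  dir [0.4147 0.91  ] [-0.0649 -0.203  -0.0392] [0.0054 0.0157 0.0579]
  white pts 459 [[-0.0111 -0.0009 -0.0455]
 [ 0.0138  0.014   0.0196]
 [ 0.0545  0.05    0.0711]]
side origin px [305.0662 261.0194] blue n 69 px mean 310.0869565217391 262.18840579710144 blue in th frame: mean [-0.0013 -0.0139  0.0206]
  dir [0.4923 0.8704] [-0.0251 -0.2001 -0.0294] [0.1908 0.0121 0.3601]
  white pts 585 [[-0.0115 -0.0134 -0.0466]
 [ 0.0134  0.0105  0.0295]
 [ 0.0669  0.0619  0.0724]]
[ 1.1168 -0.0779 -1.8084 -0.1177  0.2538 -0.0519]
```

play_rows([
  [[0.09, 0, -0.15, -0.01, 0.021, -0.004, -0.6], [0.19, -0.01, -0.3, -0.02, 0.042, -0.009, -0.6], [0.28, -0.02, -0.45, -0.03, 0.064, -0.013, -0.6], [0.38, -0.03, -0.6, -0.04, 0.085, -0.017, -0.6], [0.47, -0.03, -0.75, -0.05, 0.106, -0.022, -0.6], [0.56, -0.04, -0.9, -0.059, 0.127, -0.026, -0.6], [0.56, -0.04, -0.9, -0.059, 0.127, -0.026, -0.6], [0.56, -0.04, -0.9, -0.059, 0.127, -0.026, -0.6], [0.56, -0.04, -0.9, -0.059, 0.127, -0.026, -0.6], [0.56, -0.04, -0.9, -0.059, 0.127, -0.026, -0.6]],
])

```text
time_s: 8.5
ee_pos: [0.4953, 0.0416, 0.2468]
eef_rot: [2.872, 0.017, 1.653]
force: [-0.4, 0.7, -0.8]
grip_width: 0.0324
grip_force: 42.3
```

```bash
python3 -c "
from pl import *
p,_,o=obsT();print(p,o['qpos'],o['grip_width']);print(cmd(tcp(.003,.12),M))"
```

```text
[0.4953 0.0416 0.2468] [ 0.0083 -0.015   1.7979  0.0034  1.089  -0.0772] 0.03239795314266587
[ 1.0073  0.2748  0.0026 -0.0592  0.127  -0.0261]
```

play_rows([
  [[0.12, 0.03, 0, -0.01, 0.021, -0.004, -0.6], [0.25, 0.07, 0, -0.02, 0.042, -0.009, -0.6], [0.4, 0.11, 0, -0.03, 0.064, -0.013, -0.6], [0.6, 0.16, 0, -0.04, 0.085, -0.017, -0.6], [0.8, 0.22, 0, -0.05, 0.106, -0.022, -0.6], [1, 0.275, 0.003, -0.059, 0.127, -0.026, -0.6], [1, 0.275, 0.003, -0.059, 0.127, -0.026, -0.6], [1, 0.275, 0.003, -0.059, 0.127, -0.026, -0.6], [1, 0.275, 0.003, -0.059, 0.127, -0.026, -0.6], [1, 0.275, 0.003, -0.059, 0.127, -0.026, -0.6]],
])

```text
time_s: 9.5
ee_pos: [0.5411, 0.2962, 0.2619]
eef_rot: [2.304, -0.589, 2.224]
force: [0.2, -0.4, -1.7]
grip_width: 0.0322
grip_force: 42.3
```

```bash
python3 chk.py 9; python3 -c "
from pl import *
print(cmd(tcp(.003,.12),M))"
```

```text
[0.5411 0.2962 0.2619] [ 0.1228  0.1441  1.8635  1.1485  0.8686 -0.9391] 0.032228400469240664 42.328265046235174 [ 0.1514 -0.4354 -1.7229] 9.5
top origin px [193.7307 223.2357] blue n 11 px mean 189.72727272727272 218.63636363636363 blue in th frame: mean [-0.0229 -0.0216 -0.0506]
  dir [0.1742 0.9847] [-0.0521 -0.0841 -0.2267] [0.0035 0.0118 0.0586]
  white pts 227 [[-0.0065 -0.0134  0.0084]
 [ 0.0239  0.0058  0.0533]
 [ 0.0644  0.0528  0.0732]]
side origin px [286.2758 163.2742] blue n 19 px mean 287.36842105263156 156.05263157894737 blue in th frame: mean [-0.0008  0.0112  0.0278]
  dir [0.3118 0.9502] [-0.0163  0.0014 -0.0178] [0.0127 0.029  0.0628]
  white pts 195 [[-0.0098 -0.0125 -0.0476]
 [ 0.015   0.0121  0.0053]
 [ 0.0289  0.0203  0.0515]]
[ 0.0014 -0.0052  0.0094  0.0002 -0.      0.0002]
```

```bash
cat > mm.py <<'E'
from h import *
import sys
from pl import rim,X,Y
r=np.load('rel.npz');RM,RO=r['RM'],r['RO'];p,M,o=obsT();TM=M@RM;TO=p+M@RO
c=dict(np.load('pics/side%s.npz'%sys.argv[1]));W=pts(c);L=(W-TO)@TM;f=c['frame'].astype(int);h=cv2.cvtColor(c['frame'],cv2.COLOR_RGB2HSV)
for lo in np.arange(-.06,.06,.01):
    k=(L[...,2]>lo)&(L[...,2]<lo+.01)&(abs(L[...,0])<.04)&(abs(L[...,1])<.03)
    wh=k&(f.min(-1)>90); bl=k&(h[...,0]>100)&(h[...,0]<125)&(h[...,1]>120)
    g=lambda m:(m.sum(),np.nanmedian(L[m],0),np.nanmin(L[m][:,0]),np.nanmax(L[m][:,0])) if m.sum()>1 else m.sum()
    print('%.2f'%lo,'W',g(wh),'B',g(bl))
v,u=np.mgrid[:480,:640]
R_=np.c_[X,Y,[0,0,1]];Q=(W-rim)@R_
# rim: top surface points
k=(abs(Q[...,2])<.006)&(abs(Q[...,0])<.02)&(abs(Q[...,1])<.09)&(f.min(-1)>120)
for y in np.arange(-.09,.09,.015):
    s=k&(Q[...,1]>y)&(Q[...,1]<y+.015)
    if s.sum()>2: print('rim y%.3f'%y,s.sum(),np.median(Q[s],0),np.percentile(Q[s][:,0],[5,95]))
E
python3 mm.py 9
```

```text
-0.06 W (np.int64(3), array([ 0.0125,  0.0035, -0.0523]), np.float64(0.012039455917857675), np.float64(0.017295286270659575)) B 0
-0.05 W (np.int64(6), array([ 0.0139,  0.004 , -0.0454]), np.float64(0.011244190382506958), np.float64(0.016570768079886607)) B 0
-0.04 W (np.int64(9), array([ 0.0196,  0.0094, -0.0323]), np.float64(0.007024595506741523), np.float64(0.022086088596794694)) B 0
-0.03 W (np.int64(29), array([ 0.0151,  0.0103, -0.0235]), np.float64(-0.021394653040597515), np.float64(0.024088252048050714)) B 0
-0.02 W (np.int64(21), array([ 0.0161,  0.011 , -0.0138]), np.float64(-0.010549662138491353), np.float64(0.02452857812883059)) B (np.int64(4), array([-0.0147,  0.0108, -0.0138]), np.float64(-0.016256980602210293), np.float64(-0.011783438105223256))
-0.01 W (np.int64(23), array([ 0.0165,  0.0114, -0.0035]), np.float64(-0.012794072274675806), np.float64(0.02527438983795269)) B 1
0.00 W (np.int64(38), array([0.0102, 0.0122, 0.0051]), np.float64(-0.009400938676542904), np.float64(0.02480673743451292)) B 0
0.01 W (np.int64(43), array([0.0059, 0.0125, 0.0155]), np.float64(-0.00
[... 1020 characters left out ...]
406147))
rim y-0.090 11 [-0.0058 -0.0832 -0.0022] [-0.0163 -0.002 ]
rim y-0.075 7 [-0.0063 -0.0651 -0.0019] [-0.0094  0.0006]
rim y-0.060 7 [-0.0059 -0.0497 -0.0025] [-0.0091  0.0005]
rim y-0.045 7 [-0.0069 -0.0403 -0.0012] [-0.0099 -0.001 ]
rim y-0.030 4 [-0.0072 -0.0228 -0.0002] [-0.0093 -0.0053]
rim y-0.015 7 [-0.0076 -0.0032 -0.003 ] [-0.0087 -0.0021]
rim y0.000 5 [-0.0071  0.0096 -0.0002] [-0.0094 -0.0041]
rim y0.015 5 [-0.0052  0.0237 -0.0024] [-0.0087 -0.0025]
rim y0.030 5 [-0.0061  0.0323 -0.0035] [-0.0088 -0.0047]
rim y0.045 7 [-0.0068  0.0544 -0.0029] [-0.0084 -0.0012]
rim y0.060 3 [-0.0037  0.0677 -0.0015] [-0.0053 -0.002 ]
rim y0.075 12 [-0.0092  0.0827 -0.0039] [-0.0169 -0.004 ]
```

```bash
python3 - <<'E'
from h import *
from pl import X,Y
r=np.load('rel.npz');RM,RO=r['RM'],r['RO'];p,M,o=obsT();TM=R.from_rotvec(-.045*Y).as_matrix()@M@RM
np.savez('rel.npz',RM=M.T@TM,RO=RO)
E
python3 -c "
from pl import *
print(cmd(tcp(-.005,.045),M))
print(M.T@[0,0,-1],M.T@X)"
```

```text
[-0.1535 -0.2088  0.1645  0.0053 -0.      0.0053]
[-0.5753 -0.5805  0.5762] [-0.4106  0.8143  0.4104]
```

play_rows([
  [[-0.01, -0.04, 0.01, 0.005, 0, 0.005, -0.6], [-0.04, -0.07, 0.05, 0.005, 0, 0.005, -0.6], [-0.08, -0.12, 0.09, 0.005, 0, 0.005, -0.6], [-0.12, -0.17, 0.13, 0.005, 0, 0.005, -0.6], [-0.153, -0.209, 0.164, 0.005, 0, 0.005, -0.6], [-0.153, -0.209, 0.164, 0.005, 0, 0.005, -0.6], [-0.153, -0.209, 0.164, 0.005, 0, 0.005, -0.6]],
])

```text
time_s: 10.3
ee_pos: [0.5346, 0.2981, 0.1858]
eef_rot: [2.35, -0.613, 2.199]
force: [0.3, -0.0, -0.5]
grip_width: 0.032
grip_force: 42.3
```

```bash
python3 chk.py 10 |head -1; python3 mm.py 10;python3 -c "
from pl import *
print(cmd(tcp(-.005,.015),M))"
```

```text
[0.5346 0.2981 0.1858] [ 0.1279  0.2517  1.9254  1.2557  0.8209 -1.0935] 0.03204517074592971 42.31471587438136 [ 0.3004 -0.0278 -0.5405] 10.3
-0.06 W (np.int64(22), array([ 0.0048,  0.0036, -0.0549]), np.float64(0.0008004118348009827), np.float64(0.019089853806847808)) B 0
-0.05 W (np.int64(18), array([ 0.0032,  0.0081, -0.0471]), np.float64(-0.0018916524951257385), np.float64(0.0199867603627063)) B 0
-0.04 W (np.int64(8), array([ 0.0193,  0.0093, -0.0334]), np.float64(0.009559866590475207), np.float64(0.022488491905515853)) B 0
-0.03 W (np.int64(23), array([ 0.0181,  0.0096, -0.0252]), np.float64(-0.019030361772364945), np.float64(0.023049418230578312)) B 0
-0.02 W (np.int64(21), array([ 0.0186,  0.0114, -0.0158]), np.float64(-0.006021579347936652), np.float64(0.024194972562925837)) B 1
-0.01 W (np.int64(23), array([ 0.0176,  0.0111, -0.0052]), np.float64(-0.01051481659181337), np.float64(0.025199085881532645)) B 1
0.00 W (np.int64(37), array([0.0095, 0.0129, 0.0047]), np.float64(-0.008345794725823518), np.float64(0.02464320460934523)) B 0
0.01 W (np.int64(42), array([0.0071, 0.0109
[... 757 characters left out ...]
 np.float64(-0.005711804762780858), np.float64(0.028506807276120802)) B (np.int64(3), array([0.0025, 0.0098, 0.0511]), np.float64(0.0012942338155627331), np.float64(0.004327286645099113))
rim y-0.090 14 [-0.0109 -0.0855 -0.0015] [-0.019 -0.003]
rim y-0.075 11 [-0.007  -0.0686 -0.0029] [-0.0114 -0.0003]
rim y-0.060 7 [-0.0067 -0.0524 -0.0013] [-0.0115 -0.0009]
rim y-0.045 8 [-0.0042 -0.0375 -0.0026] [-0.0081  0.0001]
rim y-0.030 6 [-0.0068 -0.0255 -0.002 ] [-0.009  -0.0041]
rim y-0.015 4 [-0.0069 -0.009  -0.001 ] [-0.0082 -0.0044]
rim y0.000 6 [-0.0061  0.0043 -0.0024] [-0.0153 -0.0029]
rim y0.075 11 [-0.0113  0.0808 -0.0017] [-0.0171 -0.0061]
[-0.0723 -0.0723  0.0688  0.0004 -0.0002  0.0004]
```

play_rows([
  [[-0.012, -0.012, 0.0115, 0, 0, 0, -0.6], [-0.024, -0.024, 0.023, 0, 0, 0, -0.6], [-0.036, -0.036, 0.0345, 0, 0, 0, -0.6], [-0.042, -0.042, 0.04, 0, 0, 0, -0.6], [-0.048, -0.048, 0.046, 0, 0, 0, -0.6], [-0.048, -0.048, 0.046, 0, 0, 0, -0.6]],
])

```text
time_s: 11.0
ee_pos: [0.5342, 0.298, 0.1642]
eef_rot: [2.351, -0.613, 2.199]
force: [-0.0, 0.9, -1.2]
grip_width: 0.0321
grip_force: 42.3
```

play_rows([
  [[-0.008, -0.008, 0.008, 0, 0, 0, -0.6], [-0.016, -0.016, 0.016, 0, 0, 0, -0.6], [-0.024, -0.024, 0.024, 0, 0, 0, -0.6], [-0.028, -0.028, 0.028, 0, 0, 0, -0.6], [-0.032, -0.032, 0.032, 0, 0, 0, -0.6], [-0.032, -0.032, 0.032, 0, 0, 0, -0.6]],
])

```text
time_s: 11.6
ee_pos: [0.5343, 0.298, 0.1505]
eef_rot: [2.35, -0.613, 2.199]
force: [-0.2, 0.2, -0.6]
grip_width: 0.0324
grip_force: 42.3
```

```bash
python3 chk.py 11 |head -1; python3 mm.py 11|grep -v rim;python3 -c "
from pl import *
p,_,_=obsT();print((p-tcp(0,0))@np.c_[X,Y,[0,0,1]])"
```

```text
[0.5343 0.298  0.1505] [ 0.1276  0.3138  1.9473  1.3319  0.7987 -1.2045] 0.032365832875655885 42.315800443757325 [-0.2049  0.2156 -0.5775] 11.6
-0.06 W (np.int64(5), array([ 0.0042, -0.0056, -0.0551]), np.float64(0.0028079542010989757), np.float64(0.015654452585375643)) B 0
-0.05 W (np.int64(10), array([ 0.005 ,  0.0014, -0.0453]), np.float64(0.003353290094352515), np.float64(0.0185546713025523)) B 0
-0.04 W (np.int64(19), array([ 0.0058,  0.0126, -0.0327]), np.float64(0.0012649893143321092), np.float64(0.02413884677317837)) B 0
-0.03 W (np.int64(29), array([ 0.0126,  0.0114, -0.0239]), np.float64(-0.018293423755735536), np.float64(0.024610479988279622)) B 0
-0.02 W (np.int64(38), array([ 0.0046,  0.0114, -0.0145]), np.float64(-0.013680647788010931), np.float64(0.025179450650598047)) B 0
-0.01 W (np.int64(25), array([ 0.0164,  0.0122, -0.0035]), np.float64(-0.013097974642615428), np.float64(0.024668339552697913)) B 1
0.00 W (np.int64(31), array([0.0108, 0.0125, 0.0049]), np.float64(-0.009784635875071591), np.float64(0.025240091401036207)) B 0
0.01 W (np.int64(41), array([0.004 , 0.00
[... 386 characters left out ...]
 np.float64(0.0003108204777402953), np.float64(0.026597021095681298)) B (np.int64(5), array([-0.0012,  0.0123,  0.0337]), np.float64(-0.0023230815883243353), np.float64(0.00233613369773504))
0.04 W (np.int64(6), array([0.0209, 0.0097, 0.0432]), np.float64(-0.002209964061483868), np.float64(0.0284022855294371)) B (np.int64(2), array([0.0015, 0.01  , 0.0425]), np.float64(-0.0004719782297810939), np.float64(0.003386524804968676))
0.05 W (np.int64(3), array([-0.0037,  0.011 ,  0.0538]), np.float64(-0.004095050787921776), np.float64(0.027464602691534324)) B (np.int64(2), array([0.0037, 0.0124, 0.051 ]), np.float64(0.0014728436479796098), np.float64(0.006004595359745737))
[-0.0053  0.0004  0.0102]
```

play_rows([
  [[-0.0023, -0.0023, 0.0023, 0, 0, 0, -0.6], [-0.0046, -0.0046, 0.0046, 0, 0, 0, -0.6], [-0.007, -0.007, 0.007, 0, 0, 0, -0.6], [-0.009, -0.009, 0.009, 0, 0, 0, -0.6], [-0.0115, -0.0115, 0.0115, 0, 0, 0, -0.6], [-0.014, -0.014, 0.014, 0, 0, 0, -0.6], [-0.014, -0.014, 0.014, 0, 0, 0, -0.6]],
])

```text
time_s: 12.4
ee_pos: [0.5343, 0.298, 0.1445]
eef_rot: [2.35, -0.613, 2.199]
force: [-0.4, 0.4, -1.2]
grip_width: 0.0325
grip_force: 42.3
```

zo about 4 mm; continue with 0.5 mm steps.

play_rows([
  [[-0.0012, -0.0012, 0.0012, 0, 0, 0, -0.6], [-0.0023, -0.0023, 0.0023, 0, 0, 0, -0.6], [-0.0035, -0.0035, 0.0035, 0, 0, 0, -0.6], [-0.0046, -0.0046, 0.0046, 0, 0, 0, -0.6], [-0.0058, -0.0058, 0.0058, 0, 0, 0, -0.6], [-0.0058, -0.0058, 0.0058, 0, 0, 0, -0.6]],
])

```text
time_s: 13.0
ee_pos: [0.5346, 0.2981, 0.1428]
eef_rot: [2.349, -0.613, 2.2]
force: [-2.8, -2.9, 4.9]
grip_width: 0.0324
grip_force: 42.9
```

play_rows([
  [[-0.0008, -0.0008, 0.0008, 0, 0, 0, -0.6], [-0.0016, -0.0016, 0.0016, 0, 0, 0, -0.6], [-0.0016, -0.0016, 0.0016, 0, 0, 0, -0.6]],
])

```text
time_s: 13.3
ee_pos: [0.5347, 0.2982, 0.1427]
eef_rot: [2.347, -0.613, 2.201]
force: [-5.5, -4.1, 10.6]
grip_width: 0.0322
grip_force: 43.8
```

```bash
python3 chk.py 12 |head -1; python3 mm.py 12|grep W;python3 -c "
from pl import *
p,_,o=obsT();print((p-tcp(0,0))@np.c_[X,Y,[0,0,1]],o['moment'],M.T@X)"
```

```text
[0.5347 0.2982 0.1427] [ 0.1275  0.3297  1.9509  1.3534  0.795  -1.2342] 0.03221272424563412 43.79429503111169 [-5.4545 -4.1459 10.5845] 13.3
-0.06 W (np.int64(2), array([ 0.0032, -0.0199, -0.0554]), np.float64(0.0028925142830303154), np.float64(0.0034613655733565416)) B 0
-0.05 W (np.int64(2), array([ 0.003 , -0.0059, -0.0474]), np.float64(0.0006612634885207948), np.float64(0.005337981546946461)) B 0
-0.04 W (np.int64(12), array([ 0.0161,  0.0117, -0.0331]), np.float64(0.004540038659890012), np.float64(0.0218085545680505)) B 0
-0.03 W (np.int64(27), array([ 0.0151,  0.0126, -0.0252]), np.float64(0.0032562500918193148), np.float64(0.024666604395096475)) B 0
-0.02 W (np.int64(26), array([ 0.0151,  0.0128, -0.0159]), np.float64(-0.014771328351652424), np.float64(0.02496756546717907)) B 0
-0.01 W (np.int64(29), array([ 0.0064,  0.0157, -0.0053]), np.float64(-0.009644002921927321), np.float64(0.02646024995159655)) B 0
0.00 W (np.int64(40), array([0.0106, 0.0098, 0.0039]), np.float64(-0.009554125955966889), np.float64(0.026026867473753816)) B 0
0.01 W (np.int64(42), array([0.0042, 0.0107,
[... 316 characters left out ...]
.02811971209206006)) B (np.int64(3), array([-0.0005,  0.0096,  0.0333]), np.float64(-0.0026538093788759424), np.float64(7.293535586643245e-05))
0.04 W (np.int64(3), array([0.0206, 0.0155, 0.0413]), np.float64(0.0032174010308512802), np.float64(0.021584849490969164)) B (np.int64(2), array([0.004 , 0.0144, 0.0438]), np.float64(0.0029495978750534745), np.float64(0.005112509662623137))
0.05 W (np.int64(3), array([0.0266, 0.013 , 0.0523]), np.float64(-0.003946278140742448), np.float64(0.029233305995292298)) B (np.int64(3), array([0.0032, 0.0127, 0.0506]), np.float64(0.0019868322081560896), np.float64(0.004665462722170521))
[-0.0049  0.0006  0.0022] [0.7159 0.0783 0.5244] [-0.4106  0.8143  0.4104]
```

Firm seating contact at about 11 N. Ease off 0.5 mm and slide rearwards so the housing face comes up to the wall.

play_rows([
  [[0.0015, 0.0015, -0.0015, 0, 0, 0, -0.6], [-0.0005, 0.005, 0.0005, 0, 0, 0, -0.6], [-0.0018, 0.008, 0.0018, 0, 0, 0, -0.6], [-0.0035, 0.011, 0.0035, 0, 0, 0, -0.6], [-0.0035, 0.011, 0.0035, 0, 0, 0, -0.6]],
])

```text
time_s: 13.9
ee_pos: [0.5374, 0.2987, 0.1427]
eef_rot: [2.349, -0.614, 2.201]
force: [-5.2, -1.2, 7.9]
grip_width: 0.0327
grip_force: 43.5
```

play_rows([
  [[-0.001, 0.003, 0.001, 0, 0, 0, -0.6], [-0.0022, 0.005, 0.0022, 0, 0, 0, -0.6], [-0.0035, 0.0075, 0.0035, 0, 0, 0, -0.6], [-0.0035, 0.0075, 0.0035, 0, 0, 0, -0.6]],
])

```text
time_s: 14.3
ee_pos: [0.5395, 0.299, 0.1427]
eef_rot: [2.349, -0.614, 2.201]
force: [-4.2, -0.9, 6.7]
grip_width: 0.0324
grip_force: 43.5
```

play_rows([
  [[-0.001, 0.002, 0.001, 0, 0, 0, -0.6], [-0.002, 0.004, 0.002, 0, 0, 0, -0.6], [-0.003, 0.006, 0.003, 0, 0, 0, -0.6], [-0.003, 0.006, 0.003, 0, 0, 0, -0.6]],
])

```text
time_s: 14.7
ee_pos: [0.5404, 0.2994, 0.1428]
eef_rot: [2.349, -0.615, 2.202]
force: [-14.0, -4.7, 13.3]
grip_width: 0.0323
grip_force: 46.3
```

play_rows([
  [[0.0005, -0.0015, -0.0005, 0, 0, 0, -0.6], [0.0005, -0.0015, -0.0005, 0, 0, 0, -0.3], [0.0005, -0.0015, -0.0005, 0, 0, 0, -0.22], [0.0005, -0.0015, -0.0005, 0, 0, 0, -0.15], [0.0005, -0.0015, -0.0005, 0, 0, 0, -0.08], [0.0005, -0.0015, -0.0005, 0, 0, 0, 0], [0.0005, -0.0015, -0.0005, 0, 0, 0, 0.05], [0.0005, -0.0015, -0.0005, 0, 0, 0, 0.1]],
], grip_force=25)

```text
time_s: 15.5
ee_pos: [0.5415, 0.2985, 0.142]
eef_rot: [2.35, -0.612, 2.198]
force: [1.9, 0.7, 0.3]
grip_width: 0.0512
grip_force: 0.9
```

```bash
cat > fin.py <<'E'
from h import *
import sys
from pl import rim,X,Y
# th upright at rim: report points in frame with th axes at rim; side view offset ~ -5mm X, -2 z known
p,M,o=obsT();print(p,o['grip_width'],o['grip_force'],o['force'],o['time_s'])
TM=np.c_[-X,-Y,[0,0,1.]]
for n in('side','top'):
  c=snap(n,n+sys.argv[1]);W=pts(c);L=(W-rim)@TM;f=c['frame'].astype(int);h=cv2.cvtColor(c['frame'],cv2.COLOR_RGB2HSV)
  print(n)
  for lo in np.arange(-.06,.07,.01):
    k=(L[...,2]>lo)&(L[...,2]<lo+.01)&(abs(L[...,0])<.05)&(abs(L[...,1])<.03)
    wh=k&(f.min(-1)>90)&(h[...,1]<60); bl=k&(h[...,0]>100)&(h[...,0]<125)&(h[...,1]>120)
    g=lambda m:(int(m.sum()),np.nanmedian(L[m],0),np.nanpercentile(L[m][:,0],[5,95])) if m.sum()>1 else 0
    print('%.2f'%lo,'W',g(wh),'B',g(bl))
E
python3 fin.py 13
```

```text
[0.5415 0.2985 0.142 ] 0.05121564134882682 0.8672683965414762 [1.8607 0.7222 0.2809] 15.5
side
-0.06 W 0 B 0
-0.05 W (4, array([ 0.013 , -0.0057, -0.0418]), array([0.0078, 0.0178])) B 0
-0.04 W (12, array([ 0.0168,  0.0085, -0.0318]), array([0.0069, 0.0223])) B 0
-0.03 W (18, array([ 0.0166,  0.0119, -0.0245]), array([0.0085, 0.0248])) B 0
-0.02 W (24, array([ 0.016 ,  0.0128, -0.0152]), array([0.0078, 0.0253])) B 0
-0.01 W (31, array([ 0.0133,  0.013 , -0.0034]), array([-0.0038,  0.0264])) B 0
0.00 W (34, array([0.0133, 0.0107, 0.006 ]), array([-0.0046,  0.0274])) B 0
0.01 W (44, array([0.0052, 0.0103, 0.015 ]), array([-0.0073,  0.0263])) B 0
0.02 W (16, array([0.0186, 0.0093, 0.0238]), array([-0.0043,  0.0293])) B (3, array([-0.0059,  0.0095,  0.0271]), array([-0.0073, -0.0044]))
0.03 W (13, array([0.0251, 0.0122, 0.0346]), array([-0.0056,  0.0319])) B (8, array([-0.0064,  0.0077,  0.0362]), array([-0.0083, -0.0031]))
0.04 W (5, array([0.0274, 0.0118, 0.0416]), array([0.0023, 0.0331])) B (3, array([-0.0036,  0.0075,  0.0474]), array([-0.006, -0.002]))
0.05 W (3, array([0.0272, 0.01
[... 633 characters left out ...]
02, 0.0034, 0.0159]), array([-0.0088,  0.0121])) B (12, array([-0.005 , -0.0033,  0.0167]), array([-0.0083, -0.0027]))
0.02 W (42, array([ 0.0073, -0.0004,  0.0237]), array([-0.007 ,  0.0201])) B (2, array([-0.0057, -0.0031,  0.0203]), array([-0.0085, -0.0028]))
0.03 W (19, array([ 0.0303, -0.0015,  0.0356]), array([-0.0092,  0.0428])) B (3, array([-0.0089, -0.0057,  0.0386]), array([-0.0089,  0.0303]))
0.04 W (29, array([0.0314, 0.0045, 0.0445]), array([0.0154, 0.0483])) B 0
0.05 W (54, array([ 0.027 , -0.0002,  0.0555]), array([0.0211, 0.0466])) B (3, array([-0.0092, -0.0113,  0.0546]), array([-0.0111, -0.0091]))
0.06 W (5, array([-0.0197,  0.0101,  0.069 ]), array([-0.022 ,  0.0281])) B 0
```

play_rows([
  [[0, 0, 0, 0, 0, 0, 0.17], [0, 0, 0, 0, 0, 0, 0.25], [0, 0, 0, 0, 0, 0, 0.35], [0, 0, 0, 0, 0, 0, 0.45], [0, 0, 0, 0, 0, 0, 0.5], [0, 0, 0, 0, 0, 0, 0.5]],
])

```text
time_s: 16.2
ee_pos: [0.5409, 0.2987, 0.142]
eef_rot: [2.35, -0.613, 2.199]
force: [-0.3, 0.7, -0.6]
grip_width: 0.0703
grip_force: 0.0
```

```bash
python3 fin.py 14
```

```text
[0.5409 0.2987 0.142 ] 0.07031489296356655 0.0 [-0.3091  0.6547 -0.6164] 16.2
side
-0.06 W 0 B 0
-0.05 W (4, array([ 0.0109, -0.0028, -0.0435]), array([0.0081, 0.016 ])) B 0
-0.04 W (7, array([ 0.0156,  0.0056, -0.0332]), array([0.0091, 0.0218])) B 0
-0.03 W (25, array([ 0.0166,  0.0097, -0.0248]), array([0.0094, 0.025 ])) B 0
-0.02 W (23, array([ 0.0172,  0.0126, -0.0153]), array([0.0068, 0.024 ])) B 0
-0.01 W (28, array([ 0.0095,  0.0138, -0.0037]), array([-0.0014,  0.0245])) B 0
0.00 W (30, array([0.012 , 0.0112, 0.0049]), array([-0.0088,  0.0258])) B 0
0.01 W (45, array([0.0042, 0.0096, 0.0148]), array([-0.009 ,  0.0243])) B 0
0.02 W (22, array([0.0177, 0.0097, 0.0255]), array([-0.0088,  0.0268])) B (2, array([-0.0085,  0.008 ,  0.0274]), array([-0.0096, -0.0073]))
0.03 W (13, array([0.0213, 0.0064, 0.0361]), array([-0.0108,  0.0278])) B (9, array([-0.0101,  0.0064,  0.0351]), array([-0.0127, -0.0083]))
0.04 W 0 B (5, array([-0.0105,  0.0077,  0.0444]), array([-0.013 , -0.0088]))
0.05 W (5, array([0.0225, 0.0082, 0.0521]), array([-0.0111,  0.0304])) B (5, array([-0.0112,  0.0086,
[... 688 characters left out ...]
([-0.0087, -0.0022,  0.0156]), array([-0.0119, -0.006 ]))
0.02 W (44, array([ 0.0049, -0.0001,  0.0238]), array([-0.0112,  0.0396])) B (8, array([-0.0124, -0.001 ,  0.0239]), array([-0.0136, -0.0103]))
0.03 W (22, array([0.0284, 0.0044, 0.0345]), array([-0.0118,  0.0489])) B (7, array([-0.0141, -0.0063,  0.0356]), array([-0.0147, -0.0127]))
0.04 W (8, array([ 0.0129, -0.0015,  0.0441]), array([-0.0147,  0.0365])) B (3, array([-0.016 , -0.0087,  0.042 ]), array([-0.0161, -0.0157]))
0.05 W (48, array([ 0.0222, -0.0021,  0.0563]), array([0.0158, 0.0277])) B (3, array([-0.0171, -0.0122,  0.0551]), array([-0.0189, -0.0148]))
0.06 W (9, array([0.0219, 0.0002, 0.0612]), array([0.0184, 0.0274])) B 0
```

play_rows([
  [[0, 0, -0.03, 0, 0, 0, 0.5], [0, 0, -0.08, 0, 0, 0, 0.5], [0, 0, -0.16, 0, 0, 0, 0.5], [0, 0, -0.28, 0, 0, 0, 0.5], [0, 0, -0.4, 0, 0, 0, 0.5], [0, 0, -0.5, 0, 0, 0, 0.5], [0, 0, -0.6, 0, 0, 0, 0.5], [0, 0, -0.6, 0, 0, 0, 0.5]],
])

```text
time_s: 17.1
ee_pos: [0.4903, 0.1849, 0.2304]
eef_rot: [2.347, -0.61, 2.198]
force: [0.7, -0.1, 0.1]
grip_width: 0.0705
grip_force: 0.0
```

```bash
python3 fin.py 15; python3 - <<'E'
from h import *
from pl import rim,X,Y
# panel/knob from top view: knob pointer direction
c=dict(np.load('pics/top15.npz'));f=c['frame'].astype(int);h=cv2.cvtColor(c['frame'],cv2.COLOR_RGB2HSV)
print('green');g=(h[...,0]>45)&(h[...,0]<80)&(h[...,1]>100)&(h[...,2]>80);g[:, :150]=0;g[:,180:]=0;g[:255]=0;g[:315];v,u=np.nonzero(g);k=v<315;print(np.c_[u,v][k].tolist())
for r in range(266,297): print(r,' '.join('%3d'%f[r,q].mean() for q in range(150,177)))
W=pts(c)
for r in range(266,297,1): print(r,' '.join('%3.0f'%(1e3*W[r,q,2]) for q in range(150,177)))
E
```

```text
[0.4903 0.1849 0.2304] 0.0705449689169035 0.0 [ 0.6735 -0.0763  0.0933] 17.1
side
-0.06 W 0 B 0
-0.05 W (4, array([ 0.0115, -0.0026, -0.0428]), array([0.0081, 0.0161])) B 0
-0.04 W (9, array([ 0.0155,  0.0064, -0.0313]), array([0.0098, 0.022 ])) B 0
-0.03 W (26, array([ 0.0186,  0.0102, -0.0237]), array([0.0077, 0.0244])) B 0
-0.02 W (21, array([ 0.0196,  0.0104, -0.0157]), array([0.0068, 0.0232])) B 0
-0.01 W (28, array([ 0.0094,  0.0129, -0.0046]), array([-0.0043,  0.0233])) B 0
0.00 W (32, array([0.0115, 0.0116, 0.0058]), array([-0.0084,  0.0245])) B 0
0.01 W (41, array([0.0037, 0.0097, 0.015 ]), array([-0.008 ,  0.0227])) B 0
0.02 W (23, array([0.0193, 0.0075, 0.0232]), array([-0.0081,  0.0259])) B (2, array([-0.0105,  0.0073,  0.0267]), array([-0.0111, -0.0099]))
0.03 W (18, array([0.0223, 0.0093, 0.0344]), array([-0.0093,  0.028 ])) B (10, array([-0.0099,  0.0066,  0.0357]), array([-0.0127, -0.0065]))
0.04 W (15, array([0.0292, 0.0098, 0.044 ]), array([0.0192, 0.0322])) B (5, array([-0.0112,  0.0051,  0.0453]), array([-0.0138, -0.0106]))
0.05 W (21, array([0.0282, 0.0025, 0.054
[... 7759 characters left out ...]
  50  44  45  47  53 100 102
291   1  -0  -2   4  46  56  48  49  51  48  51  44  50  52  50  43  52  54  50  52  51  44  44  47  49  97 102
292   4   4   2  -1  45  52  49  49  47  53  46  48  49  45  48  47  49  46  51  55  47  55  53  49  54 101  96
293  -2   5   1  -1  53  47  47  41  42  48  51  46  48  47  48  44  44  48  44  48  42  46  44  46  39 100 104
294  -5  -1  -2   0  45  49  45  49  43  47  47  43  50  47  41  49  44  44  50  47  49  43  45  47  46 100 102
295   1  -0   3  -2  -3  48  47  43  50  48  47  44  50  42  47  44  48  42  44  42  48  42  47  47  44 107  96
296   4  -1   1  -4   1  45  48  47  40  47  44  46  41  48  47  42  42  47  41  46  46  45  44  42  42 100  94
```

Thermometer: housing upright, handle tips 54–60 mm above the rim, lever tip at x −18 to −20, which matches being fully home on the 8 mm wall. Now the knob.

```bash
cat > kn.py <<'E'
from h import *
import sys
from pl import X,Y
tag=sys.argv[1]
n=-np.sin(.3)*X+np.cos(.3)*np.array([0,0,1]);U=np.cos(.3)*X+np.sin(.3)*np.array([0,0,1])  # up the panel
Rp=np.c_[U,Y,n]
E
cat > kn2.py <<'E'
from kn import *
c=dict(np.load(f'pics/{tag}.npz'));W=pts(c);P=W[262:300,148:174].reshape(-1,3);F=c['frame'][262:300,148:174].reshape(-1,3).astype(int)
P0=np.array([.42,.41,.06]);L=(P-P0)@Rp;ok=np.isfinite(L).all(1)&(P[:,2]>.03)&(L[:,1]>-.025+.0)&(P[:,1]<.46)
s=ok&(np.hypot(L[:,0],L[:,1])>.026)&(abs(L[:,2])<.015)&(L[:,1]>-.015)
A=np.c_[L[s][:,:2],np.ones(s.sum())];co=np.linalg.lstsq(A,L[s][:,2],rcond=None)[0];print('plane',co,s.sum())
hgt=L[:,2]-np.c_[L[:,:2],np.ones(len(L))]@co
b=ok&(hgt>.013)&(hgt<.035)&(np.hypot(L[:,0],L[:,1])<.035);q=L[b]
print('n',b.sum(),'mean',q.mean(0),'hgt pct',np.percentile(hgt[b],[10,50,90]))
t=ok&(hgt>np.percentile(hgt[b],50)-.006)&b;q2=L[t][:,:2].astype(np.float32)
r=cv2.minAreaRect(q2);print('rect',r)
w,V=np.linalg.eigh(np.cov(q2.T));print('axis',V[:,1],'ang deg (from U to +Y)',np.degrees(np.arctan2(V[1,1],V[0,1])),np.sqrt(w)*np.sqrt(12))
C=q2.mean(0);top=np.median(L[t][:,2]);print('world top centre',P0+Rp@[*C,top])
# white pointer pixels at bar height
wp=t&(F.min(1)>110);print('white on bar',L[wp][:,:2]-C)
# skirt ring centre: white pixels at skirt level
sk=ok&(F.min(1)>150)&(hgt<.012)&(np.hypot(L[:,0]-C[0],L[:,1]-C[1])<.032);x=L[sk];M_=np.c_[2*x[:,:2],np.ones(len(x))];z=np.linalg.lstsq(M_,(x[:,:2]**2).sum(1),rcond=None)[0];print('skirt ring centre',z[:2],'r',np.sqrt(z[2]+z[0]**2+z[1]**2),'h',np.median(hgt[sk]),P0+Rp@[z[0],z[1],np.median(x[:,2])])
E
python3 kn2.py top15
```

```text
plane [ 0.0113 -0.0338 -0.0036] 508
n 84 mean [0.0089 0.0019 0.0217] hgt pct [0.019  0.0256 0.031 ]
rect ((0.008409891277551651, 0.0034459028393030167), (0.03889709338545799, 0.01383213046938181), 62.36015319824219)
axis [0.4506 0.8927] ang deg (from U to +Y) 63.21541726268298 [0.013  0.0375]
world top centre [0.4215 0.413  0.0843]
white on bar [[ 0.0109  0.0138]
 [ 0.0076  0.0183]
 [ 0.0053  0.0181]
 [ 0.0068  0.0125]
 [ 0.0062  0.0104]
 [ 0.0041  0.0163]
 [ 0.0034  0.0142]
 [ 0.004   0.0101]
 [ 0.0034  0.0079]
 [ 0.0024  0.0063]
 [ 0.0015  0.0045]
 [-0.0001  0.0128]
 [ 0.0002  0.0092]
 [-0.0011  0.008 ]
 [-0.0003  0.0038]
 [-0.0016  0.0025]
 [-0.0044  0.0063]
 [-0.0037  0.0021]]
skirt ring centre [0.0066 0.0042] r 0.026276968835105295 h 0.00023400037231582384 [0.4269 0.415  0.0587]
```

Bar fit is 38.9 × 13.8 mm (as given), with the pointer about 64° left of up, so the knob is at about 1.24 rad and needs about +1.46 rad clockwise.

```bash
cat > kp.py <<'E'
from kn import *
top=np.array([.4215,.413,.0843]);G=top-.010*n
def KM(bardeg): # bar (pointer) angle from U towards +Y
    a=np.radians(bardeg+90);ty=np.cos(a)*U+np.sin(a)*Y;tz=-n;return np.c_[np.cross(ty,tz),ty,tz]
def K(bardeg,h): return G+h*n,KM(bardeg)
if __name__=='__main__':
    p,_,o=obsT();print(p,o['qpos'],o['force'],o['grip_width'],o['time_s']);print(K(float(sys.argv[2]),float(sys.argv[3]))[0]);print(cmd(*K(float(sys.argv[2]),float(sys.argv[3]))))
E
python3 kp.py x 64 .15
```

```text
[0.4904 0.1864 0.2286] [-0.1371  0.0663  2.0254  1.1177  1.0592 -1.1003] [ 0.2518 -0.1232 -0.3904] 0.07041113310593673 17.2
[0.3803 0.4089 0.218 ]
[ 0.7767 -0.3085  0.5373  0.1726  0.0255 -0.3762]
```

play_rows([
  [[0.05, -0.02, -0.05, 0.019, 0.003, -0.041, 0], [0.12, -0.05, 0.0, 0.038, 0.006, -0.083, -0.2], [0.2, -0.08, 0.1, 0.057, 0.009, -0.125, -0.3], [0.28, -0.11, 0.18, 0.076, 0.012, -0.167, -0.3], [0.36, -0.14, 0.25, 0.086, 0.013, -0.188, -0.3], [0.4, -0.16, 0.27, 0.086, 0.013, -0.188, -0.3], [0.4, -0.16, 0.27, 0.086, 0.013, -0.188, -0.3], [0.4, -0.16, 0.27, 0.086, 0.013, -0.188, -0.3], [0.4, -0.16, 0.27, 0.086, 0.013, -0.188, -0.3], [0.4, -0.16, 0.27, 0.086, 0.013, -0.188, -0.3]],
])

```text
time_s: 18.2
ee_pos: [0.4324, 0.3013, 0.2234]
eef_rot: [2.657, 0.079, -3.076]
force: [-0.1, -0.7, -1.3]
grip_width: 0.033
grip_force: 0.0
```

```bash
python3 kp.py x 64 .10
```

```text
[0.4324 0.3013 0.2234] [ 0.3082  0.0978  1.789   0.5074  1.1096 -1.5436] [-0.0756 -0.669  -1.284 ] 0.03295202345163086 18.2
[0.395  0.4103 0.1703]
[ 0.137   0.2996  0.3862  0.0868  0.0127 -0.1874]
```

play_rows([
  [[0.01, 0.03, 0.04, 0.019, 0.003, -0.041, -0.3], [0.03, 0.07, 0.09, 0.038, 0.006, -0.083, -0.3], [0.06, 0.13, 0.17, 0.057, 0.009, -0.125, -0.3], [0.1, 0.21, 0.27, 0.076, 0.011, -0.167, -0.3], [0.137, 0.3, 0.386, 0.087, 0.0127, -0.187, -0.3], [0.137, 0.3, 0.386, 0.087, 0.0127, -0.187, -0.3], [0.137, 0.3, 0.386, 0.087, 0.0127, -0.187, -0.3], [0.137, 0.3, 0.386, 0.087, 0.0127, -0.187, -0.3], [0.137, 0.3, 0.386, 0.087, 0.0127, -0.187, -0.3], [0.137, 0.3, 0.386, 0.087, 0.0127, -0.187, -0.3]],
])

```text
time_s: 19.2
ee_pos: [0.3944, 0.4097, 0.1695]
eef_rot: [-2.872, 0.129, -1.912]
force: [-0.0, -0.1, -0.3]
grip_width: 0.0332
grip_force: 0.0
```

```bash
python3 kp.py x 64 .014
```

```text
[0.3944 0.4097 0.1695] [ 0.8356  0.2541  1.6868 -0.239   0.9913 -1.8366] [-0.0399 -0.1179 -0.3432] 0.033219343913616986 19.2
[0.4203 0.4129 0.0881]
[-0.0044 -0.0025  0.3419  0.0002 -0.0004 -0.0008]
```

play_rows([
  [[0, 0, 0.08, 0, 0, 0, -0.3], [-0.002, 0, 0.16, 0, 0, 0, -0.3], [-0.004, -0.002, 0.24, 0, 0, 0, -0.3], [-0.004, -0.002, 0.3, 0, 0, -0.001, -0.3], [-0.004, -0.002, 0.33, 0, 0, -0.001, -0.3], [-0.004, -0.002, 0.342, 0, 0, -0.001, -0.3], [-0.004, -0.002, 0.342, 0, 0, -0.001, -0.3]],
])

```text
time_s: 19.9
ee_pos: [0.4217, 0.4125, 0.0895]
eef_rot: [-2.87, 0.129, -1.908]
force: [-0.1, 1.1, 0.5]
grip_width: 0.0329
grip_force: 0.0
```

play_rows([
  [[0, 0, 0.006, 0, 0, 0, -0.3], [0, 0, 0.012, 0, 0, 0, -0.3], [0, 0, 0.018, 0, 0, 0, -0.3], [0, 0, 0.024, 0, 0, 0, -0.3], [0, 0, 0.03, 0, 0, 0, -0.3], [0, 0, 0.03, 0, 0, 0, -0.3]],
])

```text
time_s: 20.5
ee_pos: [0.4238, 0.4127, 0.082]
eef_rot: [-2.87, 0.128, -1.907]
force: [-0.2, -0.0, 0.1]
grip_width: 0.0328
grip_force: 0.0
```

play_rows([
  [[0, 0, 0.005, 0, 0, 0, -0.3], [0, 0, 0.01, 0, 0, 0, -0.3], [0, 0, 0.015, 0, 0, 0, -0.3], [0, 0, 0.02, 0, 0, 0, -0.3], [0, 0, 0.025, 0, 0, 0, -0.3], [0, 0, 0.025, 0, 0, 0, -0.3]],
])

```text
time_s: 21.1
ee_pos: [0.4256, 0.4128, 0.076]
eef_rot: [-2.87, 0.128, -1.907]
force: [0.1, -0.5, 0.4]
grip_width: 0.033
grip_force: 0.0
```

play_rows([
  [[0, 0, 0.005, 0, 0, 0, -0.3], [0, 0, 0.01, 0, 0, 0, -0.3], [0, 0, 0.015, 0, 0, 0, -0.3], [0, 0, 0.015, 0, 0, 0, -0.4], [0, 0, 0.015, 0, 0, 0, -0.5], [0, 0, 0.015, 0, 0, 0, -0.6], [0, 0, 0.015, 0, 0, 0, -0.65], [0, 0, 0.015, 0, 0, 0, -0.65]],
], grip_force=8)

```text
time_s: 21.9
ee_pos: [0.4254, 0.4135, 0.0722]
eef_rot: [-2.872, 0.128, -1.907]
force: [-10.7, 4.4, 0.0]
grip_width: 0.0168
grip_force: 5.8
```

play_rows([
  [[0, 0.005, 0, 0, 0, 0, -0.65], [0, 0.009, 0, 0, 0, 0, -0.65], [0, 0.009, 0, 0, 0, 0, -0.75], [0, 0.009, 0, 0, 0, 0, -0.85], [0, 0.009, 0, 0, 0, 0, -0.85]],
], grip_force=8)

```text
time_s: 22.4
ee_pos: [0.4233, 0.4143, 0.0716]
eef_rot: [-2.872, 0.128, -1.907]
force: [-14.0, 5.2, 0.8]
grip_width: 0.0121
grip_force: 8.0
```

play_rows([
  [[0, 0.002, 0, 0, 0, 0, -0.85], [0, 0.004, 0, 0, 0, 0, -0.85], [0, 0.004, 0, 0, 0, 0, -0.85]],
], grip_force=12)

```text
time_s: 22.7
ee_pos: [0.4232, 0.4144, 0.0716]
eef_rot: [-2.871, 0.128, -1.907]
force: [-6.4, 2.7, 1.4]
grip_width: 0.0119
grip_force: 12.0
```

```bash
python3 kp.py x -19.7 -.004
```

```text
[0.4232 0.4144 0.0716] [ 0.8015  0.4239  1.7116 -0.2708  0.7944 -1.8164] [-6.4429  2.6964  1.4279] 0.011861339275988468 22.7
[0.4256 0.4134 0.0709]
[ 0.0009 -0.0094  0.0054 -0.0001 -0.0003  0.2325]
```

play_rows([
  [[0, 0.003, 0, 0, 0, 0.01, -0.85], [0, 0.003, 0, 0, 0, 0.025, -0.85], [0, 0.003, 0, 0, 0, 0.04, -0.85], [0, 0.003, 0, 0, 0, 0.055, -0.85], [0, 0.003, 0, 0, 0, 0.07, -0.85], [0, 0.003, 0, 0, 0, 0.08, -0.85], [0, 0.003, 0, 0, 0, 0.08, -0.85]],
], grip_force=15)

```text
time_s: 23.4
ee_pos: [0.4238, 0.414, 0.0718]
eef_rot: [-2.963, 0.243, -2.407]
force: [3.8, -3.6, 1.1]
grip_width: 0.0115
grip_force: 15.0
```

play_rows([
  [[0, 0, 0, 0, 0, 0.015, -0.85], [0, 0, 0, 0, 0, 0.03, -0.85], [0, 0, 0, 0, 0, 0.045, -0.85], [0, 0, 0, 0, 0, 0.06, -0.85], [0, 0, 0, 0, 0, 0.075, -0.85], [0, 0, 0, 0, 0, 0.08, -0.85], [0, 0, 0, 0, 0, 0.08, -0.85]],
])

```text
time_s: 24.1
ee_pos: [0.4241, 0.4132, 0.0719]
eef_rot: [-3.103, 0.298, -2.924]
force: [5.4, -9.8, 3.2]
grip_width: 0.0117
grip_force: 15.0
```

```bash
python3 kp.py x -19.7 -.004
```

```text
[0.4241 0.4132 0.0719] [ 0.8002  0.4234  1.712  -0.2746  0.7949 -0.8104] [ 5.3977 -9.8156  3.2348] 0.011665612556754279 24.1
[0.4256 0.4134 0.0709]
[-0.0046 -0.0002  0.0054 -0.0006  0.0002  0.0726]
```

play_rows([
  [[0, -0.003, 0, 0, 0, 0.005, -0.85], [0, -0.005, 0, 0, 0, 0.02, -0.85], [0, -0.006, 0, 0, 0, 0.035, -0.85], [0, -0.007, 0, 0, 0, 0.05, -0.85], [0, -0.008, 0, 0, 0, 0.065, -0.85], [0, -0.008, 0, 0, 0, 0.0726, -0.85], [0, -0.008, 0, 0, 0, 0.0726, -0.85], [0, -0.008, 0, 0, 0, 0.0726, -0.85]],
])

```text
time_s: 24.9
ee_pos: [0.4242, 0.4122, 0.0719]
eef_rot: [3.04, 0.283, 2.884]
force: [4.3, -3.1, 1.2]
grip_width: 0.0116
grip_force: 15.0
```

```bash
python3 kp.py x -19.7 -.004
```

```text
[0.4242 0.4122 0.0719] [ 0.7981  0.4213  1.7152 -0.2727  0.792  -0.3587] [ 4.2502 -3.1057  1.2167] 0.011567045973529406 24.9
[0.4256 0.4134 0.0709]
[-0.003   0.0057  0.0055 -0.0002  0.0002  0.0002]
```

play_rows([
  [[0, 0, 0, 0, 0, 0, -0.7], [0, 0, 0, 0, 0, 0, -0.6], [0, 0, 0, 0, 0, 0, -0.56], [0, 0, -0.03, 0, 0, 0, -0.56], [0, 0, -0.1, 0, 0, 0, -0.56], [0, 0, -0.25, 0, 0, 0, -0.56], [0, 0, -0.45, 0, 0, 0, -0.56], [0, 0, -0.6, 0, 0, 0, -0.56], [0, 0, -0.6, 0, 0, 0, -0.56]],
])

```text
time_s: 25.8
ee_pos: [0.3795, 0.4097, 0.221]
eef_rot: [3.031, 0.286, 2.882]
force: [-0.4, -0.2, -0.2]
grip_width: 0.0206
grip_force: 0.0
```

```bash
python3 -c "
from h import *
p,M,o=obsT();print(p,o['qpos'],o['force'],o['grip_width']);print(M.T@[0,-1,0],M.T@[0,0,1])"
```

```text
[0.3795 0.4097 0.221 ] [ 0.8582  0.1796  1.6545 -0.2319  1.09   -0.3835] [-0.4002 -0.2214 -0.1945] 0.020564807546594174
[-0.2466 -0.9685 -0.0348] [-0.282   0.1061 -0.9535]
```

play_rows([
  [[-0.09, 0.03, -0.2, 0, 0, 0, -0.56], [-0.14, -0.15, -0.3, 0, 0, 0, -0.56], [-0.19, -0.35, -0.31, 0, 0, 0, -0.56], [-0.24, -0.55, -0.32, 0, 0, 0, -0.56], [-0.28, -0.75, -0.32, 0, 0, 0, -0.56], [-0.33, -0.95, -0.33, 0, 0, 0, -0.56], [-0.33, -0.95, -0.33, 0, 0, 0, -0.56], [-0.33, -0.95, -0.33, 0, 0, 0, -0.56]],
])

```text
time_s: 26.6
ee_pos: [0.3779, 0.1541, 0.2936]
eef_rot: [3.039, 0.283, 2.88]
force: [0.1, 1.0, -0.0]
grip_width: 0.0203
grip_force: 0.0
```

play_rows([
  [[-0.05, -0.2, 0, 0, 0, 0, -0.56], [-0.1, -0.4, 0, 0, 0, 0, -0.56], [-0.15, -0.6, 0, 0, 0, 0, -0.56], [-0.2, -0.8, 0, 0, 0, 0, -0.56], [-0.24, -0.95, 0, 0, 0, 0, -0.56], [-0.24, -0.95, 0, 0, 0, 0, -0.56], [-0.24, -0.95, 0, 0, 0, 0, -0.56]],
])

```text
time_s: 27.3
ee_pos: [0.3798, -0.0898, 0.2863]
eef_rot: [3.039, 0.281, 2.88]
force: [0.2, 0.4, -0.2]
grip_width: 0.0207
grip_force: 0.0
```

```bash
python3 fin.py 16; python3 kn2.py top16; python3 - <<'E'
from h import *
a=dict(np.load('pics/top16.npz'));b=dict(np.load('pics/top0.npz'))
d=abs(a['frame'].astype(int)-b['frame'].astype(int)).max(-1)>60
m=cv2.morphologyEx(d.astype(np.uint8),cv2.MORPH_OPEN,np.ones((2,2),np.uint8));nn,_,st,ce=cv2.connectedComponentsWithStats(m)
for s,c in zip(st[1:],ce[1:]):
    if s[4]>8:print(s,c.round())
E
```

```text
[ 0.3798 -0.0898  0.2863] 0.020722280240823968 0.0 [ 0.1532  0.4037 -0.222 ] 27.3
side
-0.06 W 0 B 0
-0.05 W (4, array([ 0.0113, -0.0018, -0.0421]), array([0.0068, 0.0179])) B 0
-0.04 W (6, array([ 0.0162,  0.0076, -0.035 ]), array([0.0083, 0.0237])) B 0
-0.03 W (25, array([ 0.0163,  0.0117, -0.0255]), array([0.0086, 0.0239])) B 0
-0.02 W (25, array([ 0.017 ,  0.0107, -0.0153]), array([0.0061, 0.0242])) B 0
-0.01 W (29, array([ 0.0128,  0.0111, -0.0047]), array([-0.0016,  0.0238])) B 0
0.00 W (34, array([0.0075, 0.0112, 0.0054]), array([-0.0082,  0.0249])) B 0
0.01 W (43, array([0.006 , 0.0086, 0.0165]), array([-0.0093,  0.024 ])) B 0
0.02 W (21, array([0.0194, 0.0099, 0.0258]), array([-0.0082,  0.0261])) B (2, array([-0.0088,  0.0116,  0.0287]), array([-0.0107, -0.0069]))
0.03 W (15, array([0.0228, 0.0068, 0.0361]), array([-0.0103,  0.0309])) B (10, array([-0.0096,  0.0052,  0.0363]), array([-0.0121, -0.0081]))
0.04 W (18, array([0.0271, 0.0097, 0.0466]), array([0.0158, 0.0324])) B (5, array([-0.0113,  0.0069,  0.0461]), array([-0.0134, -0.0101]))
0.05 W (18, array([0.028 , 0.004 , 
[... 2555 characters left out ...]
306.]
[365 304  14   7  41] [371. 307.]
[341 325   4   4  13] [343. 327.]
[  368   333   254   147 18771] [490. 415.]
[331 344  11   9  30] [336. 348.]
[367 353   8  20  78] [370. 361.]
[281 355  38  25 542] [297. 365.]
[ 184  364  132  116 6593] [249. 435.]
[340 366  25  12 165] [354. 370.]
[367 375   5   6  20] [369. 378.]
[323 380  15   8  35] [330. 384.]
[341 388  34  20 235] [358. 398.]
[274 402   7   9  27] [276. 407.]
[279 402   5   3  12] [281. 403.]
[288 405   8   4  23] [291. 406.]
[300 405  11   9  62] [305. 409.]
[283 406   7   8  26] [285. 410.]
[359 420   9  13  89] [363. 427.]
[307 429  37  17 145] [323. 438.]
[352 438  24  42 554] [363. 459.]
[289 465  14  15 101] [294. 474.]
```

The pointer measures −20.5° and −18.2° by two fits against a target of −19.7°. The thermometer is upright and seated, and nothing else has moved. Handing in.

```bash
python3 -c "
from station import workorder
print(workorder.hand_in())"
```

```text
the job is handed in; nothing more can be done
None
```

The job is handed in at about 27 s of the 67 s allowed: by my camera measurements, the thermometer is upright and fully home on the middle of the rear wall, white side inside, and the knob was then turned to the green mark (within about 1.5°), with nothing else seen moved; no verdict came back.

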